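Clear and load a bayonet coating rack

ROBOT

A 6-joint arm with a two-finger parallel gripper is mounted at the origin on the work surface. World frame = base frame: x ahead of the robot, y to its left, z up, the work surface at z = 0. Lengths are in m, angles in rad, forces in N, time in s.
With the tool pointing down it reaches from about 0.3 to 0.75 m from the base axis. Payload 8.5 kg.
Tool frame: the origin (TCP) lies midway between the tips of the shut fingers; the grasp point (between the pads) lies 19 mm behind it; z points along the fingers, y is the direction in which the jaws open and shut (so a half turn about z gives the same grasp; the last joint's range is limited). The gripper opens to 88 mm and grips with 3 to 60 N. Pads are 18 mm wide; open, the fingers measure 123 mm over their backs; the gripper's body (75 mm by 187 mm) begins 45 mm behind the grasp point.
Start: joints at [1.02, 0.381, 1.297, -0, 1.464, -0.215], TCP at [0.181, 0.519, 0.239] pointing down, gripper open.
Joint ranges: [-3.11, 3.11], [-0.89, 2.33], [0.22, 2.48], [-1.42, 4.56], [0.17, 2.85], [-2.88, 2.88]. Speed limits (rad/s): [2.39, 2.39, 3.14, 3.14, 3.14, 3.14].

INTERFACE

Orientations are given as a rotation vector (axis times angle).
In Python, from bench import ctrl gives the robot as it stands.
- The arm moves only by the tool apply_moves, never from a script. Its argument "increments" is a list of rows, each a list of 3 entries, a list of its own where there are three numbers: the shift along the tool's x, y, z in cm, then the turn, a rotation vector about the tool's x, y, z in rad, then the finger opening in cm, from 0 to 8.81. A call has 1 to 8 rows; each row shifts and turns the pose as measured when the row begins, along the tool's axes as they then stand; what a row does not reach is not made up. A row lasts 1/10 s, in which the tool goes at most 50 mm and 8.59 degrees, less where a joint would pass 70% of its speed; a pose out of reach is approached as far as the arm can. A call is refused whole if a number of a shift passes 5 or a number of a turn 0.15, either way. A call with a gripper value outside its range is refused whole. The fingers move at their own pace and stop on an object; "squeeze" is the grip in N (left out, the last holds). Time passes only in rows, so rows that do not move let the fingers close. It gives the time, the measured TCP pose, the force and the opening at its end, in the units of the state.
- ctrl.get_obs(): the state, without advancing time (a new reading comes with each control period).
- ctrl.grab_frame(name): name is "side" or "top"; returns a dict with "pixels" (420x560x3 uint8, red, green, blue), "intrinsics" (3x3 intrinsics, pixels), "origin" and "attitude" of the camera in the world. Camera axes: x right, y down, z forward; pixel columns grow to the right and rows downward; lengths in m; the calibration is good to about 2 mm. A picture is of the moment at which its call begins. There is no depth.
- ctrl.finish_job(): hands the job in, once; it reports no verdict.
Trained networks look in a picture, given as the dict that the camera call returned (one of the last four; its "shot" number tells which), for a name from the list of things; names that differ only in an ending like _2 or _b are one class to them, and where a whole thing is asked for, a point or a joint stands for the part that bears it (a point fixed in the world has none). Each returns a list of dicts, best first, with "confidence" (0 to 1); they miss things now and then, are a little off and sometimes report something else, mostly with a low value. They report only what shows in the picture. A call takes as long as a camera call. They do not tell look-alikes from the thing itself.
- ctrl.spot_in(name, picture): "at" ([x, y, z] in m, in world coordinates, good to about 4 mm: the middle of the surface that is visible of it).
- ctrl.spot_point(name, picture): "at" ([x, y, z] in m, in world coordinates, good to about 4 mm: a listed point, or the origin of a listed thing).
The state is a dict: "time": time; "joints": joint angles; "qvel": joint speeds; "tau": joint torques, N m; "position": TCP position; "tcp_rot": TCP orientation; "ft_force": force on the tool from outside, world axes, zero at the start; "wrist_torque": the same for the moment, N m; "gripper_width": opening from 0.0 (shut) to 1.0 (fully open).
Only numpy, scipy, OpenCV 4.12 (cv2) and the standard library are available. Lean on these libraries where they do the work, as an engineer would, in place of code of your own. Each camera call takes 0.05 s, during which the arm holds its last target. There are 200 camera calls.

TASK

Get the coating rack ready and load it: one collar still holds a seized masking plug, so work it loose by twisting it to and fro (a good 20 degrees each way) while pulling it up, and put it in the grey plug box. Then hang every lamp housing from the white tray in a collar of its own, lugs down through the entry slots, and turn it clockwise until its lugs drop fully into the locking notches. Leave the other things on the bench where they are.

Things in the scene. Friction and masses are not known exactly. Their poses are not given: they have to be found in the camera images.
- rack: grey coating rack fixed to the bench: crossbar (top 123 mm above the table) on two posts, four identical steel bayonet collars in a row before it, 105 mm apart along y. Origin on the table under the middle of the row, x from collars to bar. Each collar: upright bore 59 mm, open below, outside 84 mm, underside 85 mm and top 129 mm above the table
- collar_1_entry (a point): collar holding the plug at the start. Point on its axis where the centre of a housing's tab is when the lugs, lowered through the two opposite entry slots (14 mm wide), rest on the level run 20 mm above the collar's underside; x along the tab's width for entering (either way round), z up. An 8 mm roof covers the run beyond the slots: 16 mm of headroom, top flush with the collar
- collar_1_lock (a point): on the axis of collar_1, 8 mm lower than collar_1_entry: where the centre of a housing's tab is when the lugs lie in the locking notches; x along the tab's width when locked, z up. From the slots the run goes 78 degrees clockwise (seen from above) to the notches, whose floor is 8 mm lower; an end wall stops the lugs just past them; 8 degrees of play either way in the notch
- collar_2_entry (a point): the same point of another collar, empty at the start; same axes. The collars stand in any order along the rack
- collar_2_lock (a point): on the axis of collar_2, 8 mm lower than collar_2_entry: where the centre of a housing's tab is when the lugs lie in the locking notches; x along the tab's width when locked, z up
- collar_3_entry (a point): the same point of another collar, empty at the start; same axes. The collars stand in any order along the rack
- collar_3_lock (a point): on the axis of collar_3, 8 mm lower than collar_3_entry: where the centre of a housing's tab is when the lugs lie in the locking notches; x along the tab's width when locked, z up
- collar_4_entry (a point): the same point of another collar, empty at the start; same axes. The collars stand in any order along the rack
- collar_4_lock (a point): on the axis of collar_4, 8 mm lower than collar_4_entry: where the centre of a housing's tab is when the lugs lie in the locking notches; x along the tab's width when locked, z up
- housing_1_tab (a point): bare aluminium lamp housing, upright, 0.26 kg: round body 52 mm across, 85 mm tall, foot tapered to 45 mm; on top a flat tab 40 wide, 10 thick, 45 mm high. Two 8 mm square lugs on opposite sides, in line with the tab's width, reach 44 mm from the axis, 72 mm above the foot. Point: centre of the tab, 107.5 mm above the foot; x along tab width and lugs, z up. None if absent
- housing_2_tab (a point): another lamp housing exactly like housing_1; same point and axes (None if absent)
- housing_3_tab (a point): another lamp housing exactly like housing_1; same point and axes (None if absent)
- housing_4_tab (a point): another lamp housing exactly like housing_1; same point and axes (None if absent)
- plug_fin (a point): black masking plug seized in collar_1: shank 57 mm across, 70 mm long; flange 80 mm across, 8 mm thick on the collar's top; on it an upright fin 40 wide, 12 thick, 40 mm high. 0.22 kg. A straight pull takes about 15 N, a turn 0.4 N m, until it has risen some 45 mm. Point: centre of the fin, 98 mm above the shank's foot; x along the fin's width (at the start along x of collar_1_entry), z up
- plug_box: open grey box for plugs, fixed, outside 120 mm (x) by 150 mm (y) by 55 mm high, walls and floor 4 mm; origin at the centre of its underside. A plug stood in it has its fin centre 102 mm above the table
- tray: white tray, fixed, 210 x 210 mm, 70 mm high, floor 10 mm thick, with 2 x 2 wells 74 mm square and 60 mm deep, centres 50 mm either side of its middle in x and y; at most one housing stands in each. Origin at the centre of its underside
- knife: red utility knife lying flat, 175 mm long; not part of the job; origin at its underside
- bezel_1: clear plastic frame lying flat, 90 x 64 x 12 mm; not part of the job; origin at its underside
- bezel_2: another clear frame like bezel_1; not part of the job; origin at its underside
- tape: roll of masking tape lying flat, 110 mm across, 25 mm high; not part of the job; origin at its underside
- cleaner: white cleaner bottle, 64 mm across, 170 mm tall; not part of the job; origin at its underside
- mixing_cup: clear mixing cup, 100 mm across, 110 mm tall; not part of the job; origin at its underside
- brush: hand brush lying flat; not part of the job; origin at its underside
Things that resemble listed ones, but are neither listed nor needed, are in the scene too. Leave any orange or yellow look-alike of the part that bears housing_4_tab alone.

How it is judged:
By the outcome, as a careful person would: the job done as asked, in the order asked, and still so for the second after the job is handed in, with the robot touching nothing.
Of housing_1, housing_2, housing_3, housing_4 only 3 to 4 are there at a start; the rules pass over those that are not, and their reading is None.
At some moment in a run one of housing_1, housing_2, housing_3, housing_4 may be knocked a few centimetres aside while the robot is not near it.
It also fails if it takes over 208 s, if anything falls off the work surface, if the arm or the gripper's body presses on something with over 40 N, if the wrist force passes 120 N, or if a joint passes its speed limit or range.

## Working session

There is one attempt and no reset: what is moved stays moved. The work goes in short steps, Python scripts to look and compute and a tool call to move; the robot and the scene stay as the last step left them, time stands still between calls to the robot, and variables do not carry over. Pictures are saved under pics/ and viewed, about 12 in all and at most 16, crops included, and the job is handed in when it is done.

Besides the shell and the picture viewer there is one more tool, called after ">>>" by a JSON object that holds its "api" and its "payload", one argument or row to a line. apply_moves: Moves the arm, as the interface text tells. Its arguments: {"type":"object","properties":{"increments":{"type":"array","items":{"type":"array"}},"squeeze":{"type":"number"}},"required":["increments"]}

```bash
ls; mkdir -p pics; python3 - <<'E'
from bench import ctrl
import cv2,numpy as np
o=ctrl.get_obs();print({k:np.round(v,3).tolist() for k,v in o.items()})
for n in ["side","top"]:
    f=ctrl.grab_frame(n);cv2.imwrite(f"pics/{n}0.png",f["pixels"][:,:,::-1])
    print(n,np.round(f["origin"],3),np.round(f["attitude"],3).tolist(),np.round(f["intrinsics"],1).tolist())
    for t in ["rack","plug_fin","plug_box","tray","housing_1_tab","collar_1_entry","collar_1_lock","knife","cleaner","mixing_cup"]:
        r=ctrl.spot_point(t,f);print(t,[(np.round(d["at"],3).tolist(),round(d["confidence"],2),[k for k in d if k not in("at","confidence")]) for d in r])
E
```

```text
pics
{'time': 0.0, 'joints': [1.02, 0.381, 1.298, 0.0, 1.464, -0.215], 'qvel': [-0.001, 0.001, 0.002, -0.002, -0.002, 0.0], 'tau': [0.0, -43.793, -22.456, 0.071, 0.035, -0.0], 'position': [0.181, 0.519, 0.238], 'tcp_rot': [-0.525, -3.097, 0.002], 'ft_force': [-0.549, 0.034, 0.031], 'wrist_torque': [-0.029, 0.008, -0.027], 'gripper_width': 1.002}
side [ 0.089 -1.306  0.866] [-2.07, 0.259, -0.139] [[517.7, 0.0, 285.6], [0.0, 517.7, 206.0], [0.0, 0.0, 1.0]]
rack [([0.571, 0.122, -0.001], 0.97, []), ([0.492, -0.49, -0.0], 0.36, []), ([0.546, 0.458, 0.003], 0.26, [])]
plug_fin [([0.572, -0.038, 0.158], 0.9, []), ([0.489, -0.492, -0.004], 0.6, [])]
plug_box [([0.389, 0.217, -0.001], 0.94, [])]
tray [([0.529, -0.256, -0.0], 0.93, [])]
housing_1_tab [([0.478, -0.296, 0.116], 0.59, [])]
collar_1_entry [([0.568, 0.12, -0.002], 0.75, []), ([0.573, -0.041, 0.147], 0.6, [])]
collar_1_lock [([0.57, -0.035, 0.138], 0.71, []), ([0.566, 0.168, 0.136], 0.3, [])]
knife [([0.565, 0.168, 0.146], 0.59, []), ([0.545, 0.457, 0.002], 0.54, [])]
cleaner [([0.648, -0.465, -0.001], 0.81, []), ([0.391, 0.053, 0.
[... 318 characters left out ...]
])]
plug_fin [([0.492, -0.488, -0.0], 0.73, []), ([0.572, -0.034, 0.16], 0.65, [])]
plug_box [([0.392, 0.219, -0.002], 0.96, []), ([0.569, 0.066, 0.144], 0.65, [])]
tray [([0.559, 0.272, 0.137], 0.74, []), ([0.526, -0.256, 0.0], 0.67, [])]
housing_1_tab [([0.481, -0.297, 0.118], 0.81, [])]
collar_1_entry [([0.39, 0.054, -0.0], 0.69, []), ([0.559, 0.274, 0.146], 0.58, []), ([0.57, -0.037, 0.143], 0.54, []), ([0.571, -0.038, 0.158], 0.47, []), ([0.489, -0.209, 0.12], 0.38, [])]
collar_1_lock [([0.57, -0.037, 0.135], 0.68, [])]
knife [([0.391, -0.04, 0.006], 0.73, [])]
cleaner [([0.652, -0.467, 0.001], 0.9, [])]
mixing_cup [([0.323, -0.429, -0.001], 0.78, []), ([0.482, -0.296, 0.122], 0.3, [])]
```

```bash
python3 - <<'E'
import cv2
a=cv2.imread("pics/top0.png");cv2.imwrite("pics/top0b.png",cv2.resize(a,(800,600),interpolation=cv2.INTER_CUBIC))
E
```

```text
(no output)
```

View pics/top0b.png

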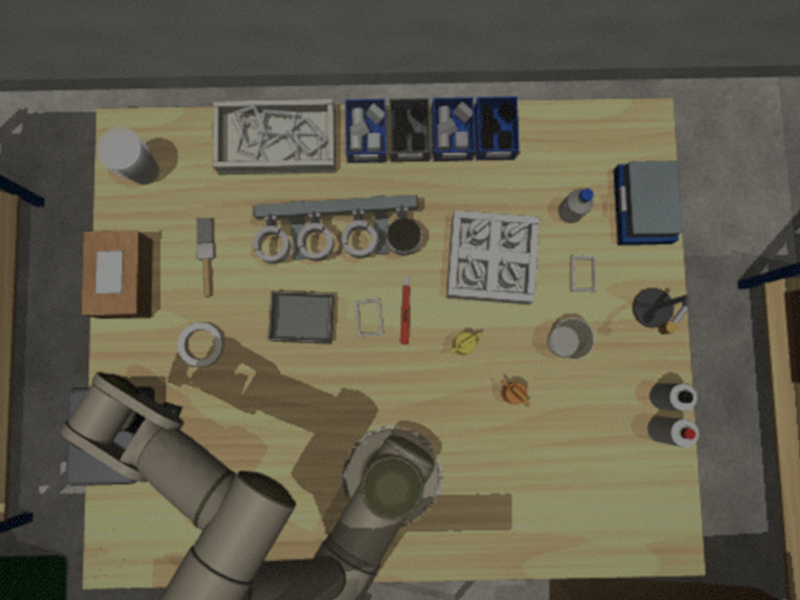

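View pics/side0.png

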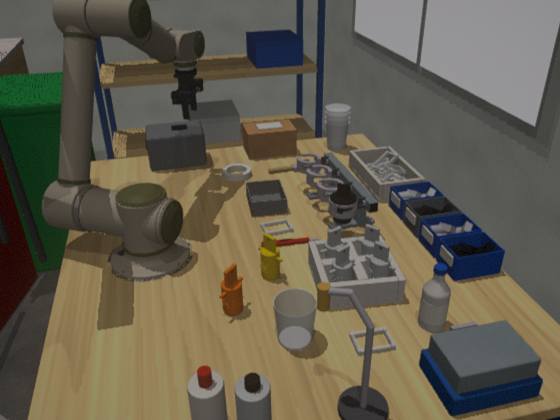

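Top view (800×600 px): plug at (404,235), empty collars at (360,238), (315,240), (270,243). The four housings in the tray are at (476,234), (514,235), (472,272) and (510,272). The look-alikes to avoid are the yellow one at (466,342) and the orange one at (515,391). Next, close crops for the angles.

```bash
cat > h.py <<'E'
from bench import ctrl
import cv2,numpy as np
from scipy.spatial.transform import Rotation as R
def proj(f,P):
    A=R.from_rotvec(f["attitude"]).as_matrix() if np.size(f["attitude"])==3 else np.array(f["attitude"])
    c=(np.atleast_2d(P)-f["origin"])@A; p=c@np.array(f["intrinsics"]).T; return p[:,:2]/p[:,2:]
def unproj(f,uv,z):
    A=R.from_rotvec(f["attitude"]).as_matrix(); uv=np.atleast_2d(uv)
    d=np.c_[uv,np.ones(len(uv))]@np.linalg.inv(f["intrinsics"]).T@A.T
    o=np.array(f["origin"]); return o+d*((z-o[2])/d[:,2:])
def rect(f,img,x0,x1,y0,y1,z,s=3):
    # rectify plane z; image up=+x, left=+y ; s px per mm
    W=int((y1-y0)*1000*s);H=int((x1-x0)*1000*s)
    w=np.array([[x1,y1,z],[x1,y0,z],[x0,y0,z],[x0,y1,z]])
    M=cv2.getPerspectiveTransform(proj(f,w).astype(np.float32),np.float32([[0,0],[W,0],[W,H],[0,H]]))
    return cv2.warpPerspective(img,M,(W,H),flags=cv2.INTER_CUBIC)
def avg(n,k=4):
    fs=[ctrl.grab_frame(n) for _ in range(k)]
    return fs[-1],np.mean([g["pixels"] for g in fs],0).astype(np.uint8)[:,:,::-1].copy()
def obs():
    o=ctrl.get_obs();Rm=R.from_rotvec(o["tcp_rot"]).as_matrix()
    return o,np.array(o["position"]),Rm
E
python3 - <<'E'
from h import *
F={}
for n in ["top","side"]:
    f,im=avg(n);F[n]=f
    a=rect(f,im,.48,.66,-.10,.34,.129,1.8); b=rect(f,im,.42,.64,-.37,-.14,.13,1.8)
    cv2.imwrite(f"pics/r_{n}.png",a);cv2.imwrite(f"pics/t_{n}.png",b)
    if n=="top": A,B=a,b
    else:
        g=np.vstack([A,a]);cv2.imwrite("pics/rack.png",g)
        b2=np.hstack([B,b]);cv2.imwrite("pics/tray.png",cv2.resize(b2,None,fx=.95,fy=.95))
for n in ["top","side"]:
  for t in ["rack","plug_fin","plug_box","tray","housing_1_tab","housing_2_tab","collar_2_entry","collar_1_lock"]:
    for fn in (ctrl.spot_point,ctrl.spot_in):
      print(n,t,fn.__name__,[(np.round(d["at"],3).tolist(),round(d["confidence"],2)) for d in fn(t,F[n])])
E
```

```text
Traceback (most recent call last):
ValueError: only the last four pictures can be asked about
```

View pics/rack.png

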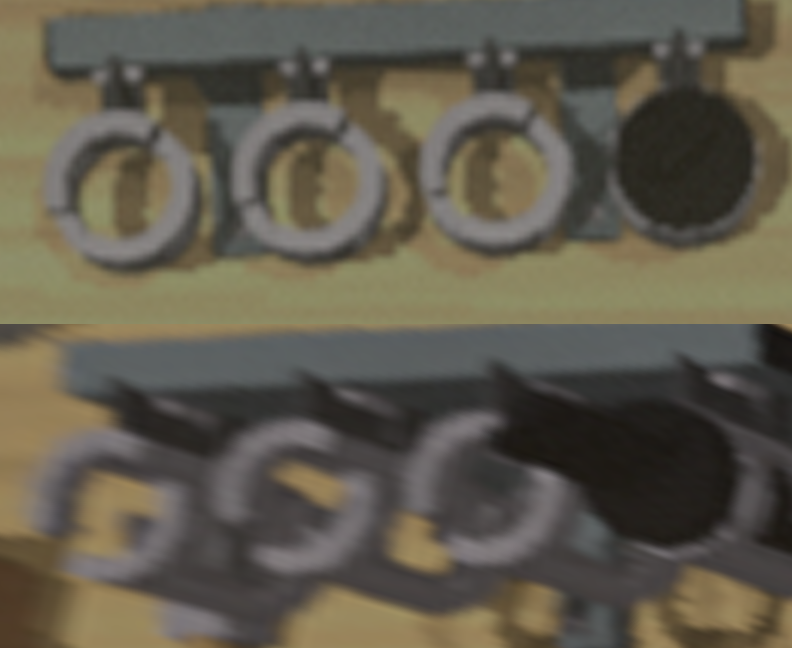

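View pics/tray.png

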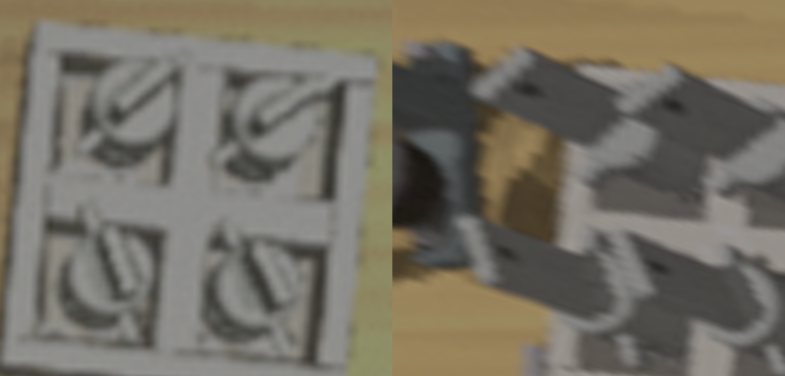

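```bash
python3 - <<'E'
from h import *
T={}
for n in ["top","side"]:
    f,im=avg(n,2);T[n]=f;cv2.imwrite(f"pics/avg_{n}.png",im)
    import pickle;pickle.dump({k:v for k,v in f.items() if k!="pixels"},open(f"pics/{n}.pkl","wb"))
    a=rect(f,im,.52,.62,.22,.32,.129,2.6);b=rect(f,im,.52,.62,.115,.215,.129,2.6);c=rect(f,im,.52,.62,-.085,.015,.178,2.6)
    c=cv2.convertScaleAbs(c,alpha=4,beta=-60)
    row=np.hstack([cv2.convertScaleAbs(a,alpha=1.4),cv2.convertScaleAbs(b,alpha=1.4),c])
    T[n+"i"]=row
cv2.imwrite("pics/z.png",np.vstack([T["topi"],T["sidei"]]))
for n in ["top","side"]:
  for t in ["rack","plug_fin","plug_box","tray","housing_1_tab","collar_2_entry"]:
    for fn in (ctrl.spot_point,ctrl.spot_in):
      print(n,t,fn.__name__[5:],[(np.round(d["at"],3).tolist(),round(d["confidence"],2)) for d in fn(t,T[n])])
E
```

```text
top rack  [([0.484, -0.298, 0.118], 0.32)]
top rack  [([0.576, 0.073, 0.13], 0.64), ([0.64, 0.118, 0.123], 0.6)]
top plug_fin  [([0.574, -0.034, 0.159], 0.58)]
top plug_fin  [([0.571, -0.032, 0.138], 0.86)]
top plug_box  [([0.527, -0.256, 0.001], 0.68), ([0.391, 0.219, -0.003], 0.66)]
top plug_box  [([0.399, 0.222, 0.003], 0.88)]
top tray  [([0.531, -0.257, -0.001], 0.72), ([0.569, 0.064, 0.146], 0.57)]
top tray  [([0.527, -0.252, 0.069], 0.79), ([0.64, 0.12, 0.122], 0.5), ([0.403, -0.035, 0.017], 0.38)]
top housing_1_tab  [([0.482, -0.296, 0.122], 0.7)]
top housing_1_tab  [([0.479, -0.288, 0.097], 0.73), ([0.58, 0.065, 0.128], 0.69), ([0.641, -0.452, 0.114], 0.19)]
top collar_2_entry  [([0.569, 0.064, 0.146], 0.85), ([0.331, 0.467, -0.0], 0.52), ([0.489, -0.209, 0.12], 0.41), ([0.565, -0.035, 0.136], 0.23)]
top collar_2_entry  [([0.582, 0.069, 0.128], 0.57)]
side rack  [([0.565, 0.12, -0.004], 0.71), ([0.549, 0.456, 0.0], 0.38)]
side rack  [([0.644, 0.018, 0.105], 0.86)]
side plug_fin  [([0.571, -0.038, 0.155], 0.64), ([0.33, 0.466, -0.001], 0.5), ([0.491, -0.493, 0.0], 0.47)]
side plug_fin  [([0.561, -0.055, 0.138], 0.73)]
side plug_box  [([0.391, 0.219, -0.0], 0.67), ([0.53, -0.257, 0.0], 0.32)]
side plug_box  [([0.392, 0.238, 0.027], 0.58), ([0.414, -0.048, 0.014], 0.57), ([0.483, -0.218, 0.094], 0.52)]
side tray  [([0.532, -0.256, 0.002], 0.78), ([0.571, -0.034, 0.136], 0.33)]
side tray  [([0.522, -0.346, 0.058], 0.95)]
side housing_1_tab  [([0.479, -0.296, 0.117], 0.7)]
side housing_1_tab  [([0.471, -0.309, 0.092], 0.8)]
side collar_2_entry  [([0.566, 0.066, 0.149], 0.73)]
side collar_2_entry  [([0.552, 0.061, 0.124], 0.8), ([0.568, 0.156, 0.116], 0.62)]
```

View pics/z.png

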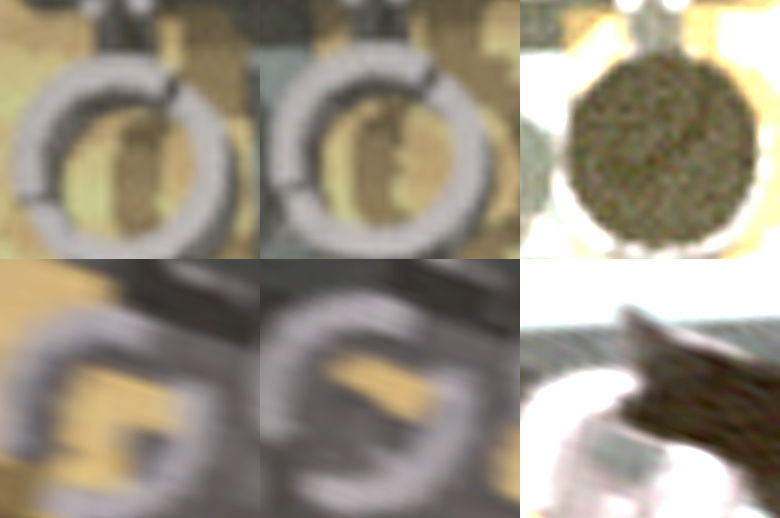

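Rectified view at 2.6 px/mm: the side crop of the second ring shows slot gaps at about (435,345) and (287,457), so the slot line runs near heading −52°. The top crops agree. The fin is hard to see, black on black. Next I fit ring centres and slot angles numerically and zoom in on the tabs.

```bash
python3 - <<'E'
from h import *
import pickle
G={n:(pickle.load(open(f"pics/{n}.pkl","rb")),cv2.imread(f"pics/avg_{n}.png")) for n in("top","side")}
f,im=G["top"]
# ring centres: low-saturation annulus correlation
s=4
def corr(x,y,z,dark):
    r=rect(f,im,x-.07,x+.07,y-.07,y+.07,z,s); h=cv2.cvtColor(r,cv2.COLOR_BGR2HSV).astype(np.float32)
    m=(255-h[:,:,2]) if dark else (h[:,:,2]-h[:,:,1])
    c=50*s; yy,xx=np.mgrid[:2*c+1,:2*c+1]-c; q=np.hypot(xx,yy)/s
    t=((q<40) if dark else ((q>29.5)&(q<42))).astype(np.float32)
    R_=cv2.matchTemplate(m.astype(np.float32),t,cv2.TM_CCOEFF_NORMED);_,v,_,l=cv2.minMaxLoc(R_)
    return x+.07-(l[1]+c)/1000/s, y+.07-(l[0]+c)/1000/s, v
C=[]
for (x,y,d) in [(.571,-.036,1),(.568,.066,0),(.566,.168,0),(.559,.274,0)]:
    r=corr(x,y,.137 if d else .129,d);C.append(r[:2]);print(np.round(r,4))
C=np.array(C);k=np.arange(4)-1.5
p=np.polyfit(k,C,1);print("slope",p[0],"centre",p[1],"yaw deg",np.degrees(np.arctan2(-p[0][0],p[0][1])))
th=np.radians(np.arange(-90,270,6))
for n in G:
  g,i=G[n];gr=i.astype(np.float32)
  for j in (1,2,3):
    c=C[j];v=[]
    for rr in (.034,.036,.038):
      P=np.c_[c[0]+rr*np.cos(th),c[1]+rr*np.sin(th),np.full(len(th),.129)];uv=proj(g,P).astype(np.float32)
      v.append(cv2.remap(gr,uv[:,:1],uv[:,1:],cv2.INTER_LINEAR)[:,0].mean(1))
    print(n,j,np.mean(v,0).astype(int).tolist())
rows=[]
for n in G:
    g,i=G[n];o=[]
    for (x,y) in [(.585,-.21),(.575,-.305),(.485,-.205),(.48,-.297)]:
        a=rect(g,i,x-.05,x+.05,y-.05,y+.05,.14,2);o.append(cv2.convertScaleAbs(a,alpha=1.6,beta=-40))
    rows.append(np.hstack(o))
cv2.imwrite("pics/tabs.png",np.vstack(rows))
for n in ["top","side"]:
  q=ctrl.grab_frame(n)
  for t in ["housing_1_tab","housing_2_tab","housing_3_tab","housing_4_tab"]:
    print(n,t,[(np.round(d["at"],3).tolist(),round(d["confidence"],2)) for d in ctrl.spot_point(t,q)])
E
```

```text
[ 0.5702 -0.0407  0.8124]
[0.566  0.0655 0.8064]
[0.5615 0.1703 0.7944]
[0.557  0.2742 0.7934]
slope [-0.004425  0.104975] centre [0.5636875 0.1173125] yaw deg 2.4137539317851844
top 1 [130, 128, 130, 129, 126, 124, 122, 122, 114, 89, 98, 123, 124, 124, 126, 124, 124, 125, 126, 127, 126, 125, 125, 124, 125, 126, 125, 125, 124, 124, 124, 125, 124, 109, 103, 118, 127, 128, 128, 126, 127, 130, 129, 131, 130, 131, 131, 131, 130, 130, 129, 130, 130, 129, 128, 128, 128, 130, 129, 127]
top 2 [128, 129, 129, 130, 129, 125, 126, 123, 102, 76, 102, 125, 125, 126, 126, 125, 125, 125, 127, 127, 127, 125, 124, 123, 125, 125, 125, 124, 124, 122, 123, 124, 125, 111, 98, 114, 126, 128, 126, 124, 126, 130, 131, 132, 131, 130, 132, 130, 130, 131, 129, 129, 130, 128, 128, 129, 129, 129, 129, 128]
top 3 [128, 129, 128, 129, 128, 127, 126, 123, 105, 73, 95, 122, 125, 126, 126, 125, 125, 125, 126, 127, 126, 127, 125, 126, 124, 125, 125, 123, 122, 123, 126, 125, 124, 113, 102, 118, 126, 127, 126, 125, 128, 130, 130, 131, 131, 131, 132, 129, 128, 130, 129, 128, 128, 128, 129, 128, 128, 127, 128, 128]
side 1
[... 786 characters left out ...]
, 92, 92]
top housing_1_tab [([0.481, -0.298, 0.118], 0.66)]
top housing_2_tab [([0.579, -0.308, 0.116], 0.66), ([0.331, 0.465, 0.0], 0.61)]
top housing_3_tab [([0.489, -0.206, 0.12], 0.74)]
top housing_4_tab [([0.197, -0.297, 0.107], 0.72), ([0.588, -0.224, 0.118], 0.6), ([0.316, -0.186, 0.111], 0.51)]
side housing_1_tab [([0.479, -0.294, 0.115], 0.78), ([0.321, -0.433, -0.001], 0.59), ([0.492, -0.207, 0.117], 0.46), ([0.571, -0.04, 0.157], 0.18)]
side housing_2_tab [([0.58, -0.304, 0.12], 0.67), ([0.556, 0.276, 0.136], 0.52)]
side housing_3_tab [([0.492, -0.206, 0.119], 0.91)]
side housing_4_tab [([0.314, -0.18, 0.107], 0.92), ([0.198, -0.297, 0.111], 0.75), ([0.591, -0.223, 0.122], 0.58)]
```

View pics/tabs.png

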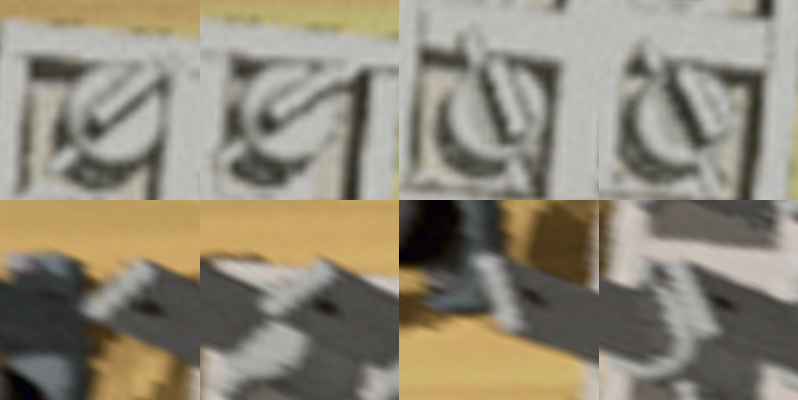

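```bash
python3 - <<'E'
from h import *
import pickle
G={n:(pickle.load(open(f"pics/{n}.pkl","rb")),cv2.imread(f"pics/avg_{n}.png")) for n in("top","side")}
S=4;rows=[]
for n in G:
    g,i=G[n];o=[]
    for c in [(.5615,.1703),(.557,.2742)]:
      a=rect(g,i,c[0]-.046,c[0]+.05,c[1]-.049,c[1]+.05,.129,S);a=cv2.convertScaleAbs(a,alpha=1.5)
      # ray-normal edges: overlay centre shifted (+3,+2)
      for e,col in [((0,0),(0,0,255)),((.0042,.0035),(0,255,0))]:
        cc=(int((c[1]+.05-c[1]-e[1])*1000*S),int((.05-e[0])*1000*S))
        for r in (29.5,42):cv2.circle(a,cc,int(r*S),col,1,cv2.LINE_AA)
        if col[1]:
          for t in (-52,):
            d=np.array([-np.sin(np.radians(t)),-np.cos(np.radians(t))]);nn=np.array([-d[1],d[0]])
            for w in (-7,7):
              for sg in (1,-1):
                p=np.array(cc)+S*(w*nn+sg*28*d);q=np.array(cc)+S*(w*nn+sg*46*d)
                cv2.line(a,tuple(p.astype(int)),tuple(q.astype(int)),(255,255,0),1,cv2.LINE_AA)
      o.append(a)
    rows.append(np.hstack(o))
m=np.vstack(rows);m=cv2.resize(m,(int(m.shape[1]*.78),int(m.shape[0]*.78)),interpolation=cv2.INTER_AREA);print(m.shape)
cv2.imwrite("pics/ov.png",m)
E
```

```text
(599, 616, 3)
```

View pics/ov.png

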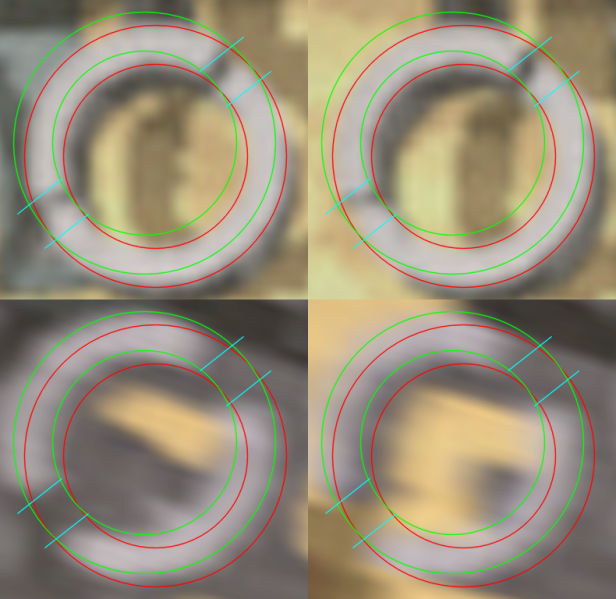

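Overlay view: red is the centre from the top fit, green is that centre plus 5 mm. In the top tiles the ring sits on red, in the side tiles near green, which is a few mm of calibration spread. The slot gaps lie inside the cyan lines at about −51°, near (230,70) and (55,205) in the top-left tile. I take the row centre as (0.5665, 0.119) with yaw 2.4°, which agrees with the network. The plug is collar_1 at about (0.573, −0.0385), with its fin at −51°.

```bash
cat >> h.py <<'E'
import math,json
def Rm(J): # tool down, jaw (tool y) heading J deg
    a=math.radians(J);y=np.array([math.cos(a),math.sin(a),0]);z=np.array([0,0,-1.]);return np.c_[np.cross(y,z),y,z]
def plan(wps,step=4.6,rstep=.14,grip=None):
    """wps: (x,y,z,J[,step]) ; prints rows"""
    o,p,R0=obs();rows=[]
    for w in wps:
        st=w[4] if len(w)>4 else step
        t=np.array(w[:3]);Rt=Rm(w[3]);rv=R.from_matrix(R0.T@Rt).as_rotvec()
        d=(t-p)*100;N=max(1,math.ceil(np.linalg.norm(d)/st),math.ceil(np.linalg.norm(rv)/rstep))
        for k in range(N):
            Rk=R0@R.from_rotvec(rv*k/N).as_matrix()
            rows.append([np.round(Rk.T@d/N,2).tolist(),np.round(rv/N,3).tolist()])
        p,R0=t,Rt
    for i in range(0,len(rows),8):print(i,json.dumps([r+[grip] for r in rows[i:i+8]]))
def stat():
    o,p,R0=obs();J=math.degrees(math.atan2(R0[1,1],R0[0,1]))
    tilt=math.degrees(math.acos(-R0[2,2]))
    print("t%.2f"%o["time"],"p",np.round(p,4).tolist(),"J%.2f tilt%.2f"%(J,tilt),"j",np.round(o["joints"],2).tolist(),"F",np.round(o["ft_force"],1).tolist(),"M",np.round(o["wrist_torque"],2).tolist(),"g%.1fmm"%(o["gripper_width"]*88.1))
E
python3 - <<'E'
from h import *
stat();plan([(.573,-.0385,.26,39),(.573,-.0385,.18,39)],grip=5)
E
```

```text
t3.40 p [0.1812, 0.5193, 0.2387] J70.76 tilt0.00 j [1.02, 0.38, 1.3, -0.0, 1.46, -0.22] F [-0.2, -0.7, 0.5] M [-0.02, 0.0, 0.01] g88.2mm
0 [[[-3.69, -2.65, -0.14], [-0.0, 0.0, 0.037], 5], [[-3.79, -2.51, -0.14], [-0.0, 0.0, 0.037], 5], [[-3.88, -2.37, -0.14], [-0.0, 0.0, 0.037], 5], [[-3.96, -2.23, -0.14], [-0.0, 0.0, 0.037], 5], [[-4.04, -2.08, -0.14], [-0.0, 0.0, 0.037], 5], [[-4.12, -1.93, -0.14], [-0.0, 0.0, 0.037], 5], [[-4.18, -1.77, -0.14], [-0.0, 0.0, 0.037], 5], [[-4.25, -1.62, -0.14], [-0.0, 0.0, 0.037], 5]]
8 [[[-4.3, -1.46, -0.14], [-0.0, 0.0, 0.037], 5], [[-4.35, -1.3, -0.14], [-0.0, 0.0, 0.037], 5], [[-4.4, -1.14, -0.14], [-0.0, 0.0, 0.037], 5], [[-4.44, -0.97, -0.14], [-0.0, 0.0, 0.037], 5], [[-4.47, -0.81, -0.14], [-0.0, 0.0, 0.037], 5], [[-4.5, -0.64, -0.14], [-0.0, 0.0, 0.037], 5], [[-4.52, -0.48, -0.14], [-0.0, 0.0, 0.037], 5], [[0.0, 0.0, 4.0], [0.0, 0.0, 0.0], 5]]
16 [[[0.0, 0.0, 4.0], [0.0, 0.0, 0.0], 5]]
```

>>> {"api": "apply_moves", "payload": {
  "increments": [
    [[-3.7,-2.65,-0.15],[0,0,0.037],5],
    [[-3.8,-2.5,-0.15],[0,0,0.037],5],
    [[-3.9,-2.4,-0.15],[0,0,0.037],5],
    [[-4.0,-2.2,-0.15],[0,0,0.037],5],
    [[-4.0,-2.1,-0.15],[0,0,0.037],5],
    [[-4.1,-1.9,-0.15],[0,0,0.037],5],
    [[-4.2,-1.8,-0.15],[0,0,0.037],5],
    [[-4.25,-1.6,-0.15],[0,0,0.037],5]
  ]
}}

```text
time: 4.2
position: [0.394, 0.214, 0.251]
tcp_rot: [0.978, 2.984, 0.003]
ft_force: [0.7, -0.1, 0.1]
gripper_width: 0.563
```

>>> {"api": "apply_moves", "payload": {
  "increments": [
    [[-4.3,-1.45,-0.15],[0,0,0.037],5],
    [[-4.35,-1.3,-0.15],[0,0,0.037],5],
    [[-4.4,-1.15,-0.15],[0,0,0.037],5],
    [[-4.4,-1.0,-0.15],[0,0,0.037],5],
    [[-4.5,-0.8,-0.15],[0,0,0.037],5],
    [[-4.5,-0.65,-0.15],[0,0,0.037],5],
    [[-4.5,-0.5,-0.15],[0,0,0.037],5],
    [[0,0,0],[0,0,0],5]
  ]
}}

```text
time: 5.0
position: [0.5819, -0.0652, 0.2622]
tcp_rot: [1.38, 2.818, 0.005]
ft_force: [-0.1, 0.3, -0.4]
gripper_width: 0.567
```

```bash
python3 - <<'E'
from h import *
stat();plan([(.573,-.0385,.19,39,4),(.573,-.0385,.143,39,1.6)],grip=5)
E
```

```text
t5.00 p [0.5819, -0.0652, 0.2622] J37.82 tilt0.29 j [-0.31, 0.43, 1.15, 0.0, 1.56, -0.98] F [-0.1, 0.3, -0.4] M [-0.07, 0.06, 0.02] g49.9mm
0 [[[1.33, 0.45, 3.61], [0.002, 0.001, -0.01], 5], [[1.33, 0.47, 3.61], [0.002, 0.001, -0.01], 5], [[0.0, 0.0, 1.57], [0.0, 0.0, 0.0], 5], [[0.0, 0.0, 1.57], [0.0, 0.0, 0.0], 5], [[0.0, 0.0, 1.57], [0.0, 0.0, 0.0], 5]]
```

>>> {"api": "apply_moves", "payload": {
  "increments": [
    [[1.33,0.45,1.5],[0.002,0.001,-0.01],5],
    [[1.33,0.45,2.5],[0.002,0.001,-0.01],5],
    [[0,0,2],[0,0,0],5],
    [[0,0,0],[0,0,0],5]
  ]
}}

```text
time: 5.4
position: [0.5725, -0.0385, 0.2002]
tcp_rot: [1.355, 2.834, 0.002]
ft_force: [0.6, 0.2, 0.0]
gripper_width: 0.569
```

```bash
python3 - <<'E'
from h import *
stat();plan([(.573,-.0385,.19,39,4),(.573,-.0385,.143,39,1.6)],grip=5)
G=[]
for n,x0,x1,y0,y1 in(("top",.50,.65,-.12,.04),("side",.50,.65,-.12,.04)):
    f,im=avg(n,3);c=rect(f,im,x0,x1,y0,y1,.177,2.4);G.append(cv2.convertScaleAbs(c,alpha=2.5,beta=-20))
cv2.imwrite("pics/fin.png",np.hstack(G))
E
```

```text
t5.40 p [0.5725, -0.0385, 0.2002] J38.90 tilt0.07 j [-0.27, 0.45, 1.3, 0.0, 1.39, -0.95] F [0.6, 0.2, 0.0] M [-0.02, -0.0, 0.0] g50.1mm
0 [[[-0.03, 0.04, 1.02], [0.001, -0.0, -0.002], 5], [[0.0, 0.0, 1.57], [0.0, 0.0, 0.0], 5], [[0.0, 0.0, 1.57], [0.0, 0.0, 0.0], 5], [[0.0, 0.0, 1.57], [0.0, 0.0, 0.0], 5]]
```

View pics/fin.png

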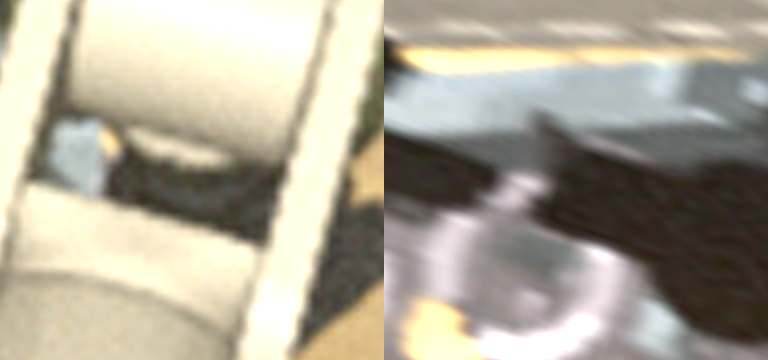

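The arm hides the plug from the top camera, and the side crop shows only the fin's corner at (540,115). I descend and close gently, then judge the offset by force.

>>> {"api": "apply_moves", "payload": {
  "increments": [
    [[0,0,1.5],[0,0,0],5],
    [[0,0,1.5],[0,0,0],5],
    [[0,0,1.5],[0,0,0],5],
    [[0,0,1.2],[0,0,0],5],
    [[0,0,0],[0,0,0],5]
  ]
}}

```text
time: 6.2
position: [0.5763, -0.0405, 0.1484]
tcp_rot: [1.351, 2.82, 0.005]
ft_force: [-0.4, 0.3, 0.5]
gripper_width: 0.57
```

>>> {"api": "apply_moves", "payload": {
  "increments": [
    [[0,0,0],[0,0,0],0],
    [[0,0,0],[0,0,0],0],
    [[0,0,0],[0,0,0],0],
    [[0,0,0],[0,0,0],0]
  ],
  "squeeze": 10
}}

```text
time: 6.6
position: [0.5773, -0.0408, 0.1508]
tcp_rot: [1.349, 2.817, 0.007]
ft_force: [0.1, -0.3, 0.2]
gripper_width: 0.229
```

```bash
python3 - <<'E'
from h import *
stat()
E
```

```text
t6.60 p [0.5773, -0.0408, 0.1508] J38.82 tilt1.08 j [-0.28, 0.5, 1.37, 0.0, 1.25, -0.95] F [0.1, -0.3, 0.2] M [-0.01, 0.02, -0.0] g20.2mm
```

>>> {"api": "apply_moves", "payload": {
  "increments": [
    [[0.2,-0.3,0.7],[0,0,0],0],
    [[0,0,0],[0,0,0],0],
    [[0,0,0],[0,0,0],0],
    [[0,0,0],[0,0,0],0]
  ]
}}

```text
time: 7.0
position: [0.5745, -0.041, 0.1439]
tcp_rot: [1.346, 2.814, 0.009]
ft_force: [1.4, -0.1, 1.3]
gripper_width: 0.137
```

```bash
python3 - <<'E'
from h import *
stat();plan([(.573,-.0385,.145,39,4)],grip=0)
E
```

```text
t7.00 p [0.5745, -0.041, 0.1439] J38.87 tilt1.30 j [-0.28, 0.5, 1.39, 0.0, 1.23, -0.96] F [1.4, -0.1, 1.3] M [-0.02, -0.09, 0.15] g12.0mm
0 [[[0.29, 0.05, -0.11], [0.014, 0.018, -0.002], 0]]
```

>>> {"api": "apply_moves", "payload": {
  "increments": [
    [[0.2,0,0],[0.01,0.015,0],0],
    [[0,0,0],[0,0,0],0],
    [[0,0,0],[0,0,0],0]
  ],
  "squeeze": 50
}}

```text
time: 7.3
position: [0.5745, -0.0413, 0.1441]
tcp_rot: [1.352, 2.827, 0.001]
ft_force: [0.9, 1.2, 2.3]
gripper_width: 0.129
```

```bash
python3 - <<'E'
from h import *
stat();plan([(.573,-.0385,.145,39,4)],grip=0)
E
```

```text
t7.30 p [0.5745, -0.0413, 0.1441] J38.88 tilt0.45 j [-0.28, 0.5, 1.38, -0.0, 1.25, -0.96] F [0.9, 1.2, 2.3] M [0.1, -0.28, 0.22] g11.4mm
0 [[[0.31, 0.06, -0.09], [0.004, 0.007, -0.002], 0]]
```

>>> {"api": "apply_moves", "payload": {
  "increments": [
    [[0,0,-0.1],[0,0,0.15],0],
    [[0,0,-0.3],[0,0,0.15],0],
    [[0,0,-0.3],[0,0,0.15],0],
    [[0,0,-0.3],[0,0,0.1],0]
  ]
}}

```text
time: 7.7
position: [0.5726, -0.0414, 0.1501]
tcp_rot: [2.087, 2.347, -0.003]
ft_force: [3.3, -2.2, -9.5]
gripper_width: 0.132
```

```bash
python3 - <<'E'
from h import *
stat()
E
```

```text
t7.70 p [0.5726, -0.0414, 0.1501] J6.72 tilt0.13 j [-0.28, 0.5, 1.37, -0.0, 1.27, -0.39] F [3.3, -2.2, -9.5] M [-0.67, -0.85, 0.38] g11.6mm
```

Turning and rising. Now the other way, and back.

>>> {"api": "apply_moves", "payload": {
  "increments": [
    [[0,0,-0.3],[0,0,-0.15],0],
    [[0,0,-0.4],[0,0,-0.15],0],
    [[0,0,-0.4],[0,0,-0.15],0],
    [[0,0,-0.4],[0,0,-0.15],0],
    [[0,0,-0.4],[0,0,-0.15],0],
    [[0,0,-0.4],[0,0,-0.15],0],
    [[0,0,-0.4],[0,0,-0.15],0]
  ]
}}

```text
time: 8.4
position: [0.5751, -0.0397, 0.1689]
tcp_rot: [-0.629, -3.076, -0.01]
ft_force: [6.3, 0.7, -9.8]
gripper_width: 0.132
```

```bash
python3 - <<'E'
from h import *
stat()
E
```

```text
t8.40 p [0.5751, -0.0397, 0.1689] J66.87 tilt0.37 j [-0.28, 0.48, 1.34, 0.01, 1.32, -1.45] F [6.3, 0.7, -9.8] M [0.14, -1.44, -0.31] g11.6mm
```

>>> {"api": "apply_moves", "payload": {
  "increments": [
    [[0,0,-0.4],[0,0,0.15],0],
    [[0,0,-0.4],[0,0,0.15],0],
    [[0,0,-0.4],[0,0,0.15],0],
    [[0,0,-0.4],[0,0,0.15],0],
    [[0,0,-0.4],[0,0,0.15],0],
    [[0,0,-0.4],[0,0,0.15],0],
    [[0,0,-0.4],[0,0,0.15],0]
  ]
}}

```text
time: 9.1
position: [0.5733, -0.0416, 0.187]
tcp_rot: [-2.074, -2.339, 0.01]
ft_force: [2.6, -1.6, -9.4]
gripper_width: 0.131
```

>>> {"api": "apply_moves", "payload": {
  "increments": [
    [[0,0,-0.4],[0,0,-0.15],0],
    [[0,0,-0.4],[0,0,-0.15],0],
    [[0,0,-0.4],[0,0,-0.15],0],
    [[0,0,-0.4],[0,0,-0.1],0],
    [[0,0,-0.5],[0,0,0],0],
    [[0,0,-1],[0,0,0],0],
    [[0,0,-1],[0,0,0],0],
    [[0,0,0],[0,0,0],0]
  ]
}}

```text
time: 9.9
position: [0.5743, -0.0416, 0.2261]
tcp_rot: [-1.366, -2.806, 0.0]
ft_force: [0.4, 0.1, -2.4]
gripper_width: 0.133
```

```bash
python3 - <<'E'
from h import *
stat()
E
```

```text
t9.90 p [0.5743, -0.0416, 0.2261] J38.09 tilt1.16 j [-0.28, 0.44, 1.23, 0.0, 1.49, -0.94] F [0.4, 0.1, -2.4] M [-0.01, -0.0, 0.03] g11.7mm
```

The plug is free: it rose 82 mm. From the grip at several angles, collar_1's axis comes out at (0.5724, −0.0381) with entry heading −51°, matching the camera estimate. Now to the box.

```bash
python3 - <<'E'
from h import *
plan([(.574,-.04,.268,39),(.391,.2185,.262,39)],grip=0)
E
```

```text
0 [[[0.22, 0.04, -4.18], [-0.009, -0.018, -0.016], 0], [[4.52, 0.29, 0.09], [0.0, 0.0, 0.0], 0], [[4.52, 0.29, 0.09], [0.0, 0.0, 0.0], 0], [[4.52, 0.29, 0.09], [0.0, 0.0, 0.0], 0], [[4.52, 0.29, 0.09], [0.0, 0.0, 0.0], 0], [[4.52, 0.29, 0.09], [0.0, 0.0, 0.0], 0], [[4.52, 0.29, 0.09], [0.0, 0.0, 0.0], 0], [[4.52, 0.29, 0.09], [0.0, 0.0, 0.0], 0]]
```

>>> {"api": "apply_moves", "payload": {
  "increments": [
    [[0.2,0,-4.2],[-0.009,-0.018,-0.016],0],
    [[3,0.2,0],[0,0,0],0],
    [[4.5,0.3,0],[0,0,0],0],
    [[4.5,0.3,0],[0,0,0],0],
    [[4.5,0.3,0],[0,0,0],0],
    [[4.5,0.3,0],[0,0,0],0],
    [[4.5,0.3,0],[0,0,0],0],
    [[3,0.3,0],[0,0,0],0]
  ]
}}

```text
time: 10.7
position: [0.4027, 0.1995, 0.2698]
tcp_rot: [-1.371, -2.818, 0.004]
ft_force: [0.4, 1.1, -3.0]
gripper_width: 0.135
```

```bash
python3 - <<'E'
from h import *
stat();plan([(.391,.2185,.22,39,3),(.391,.2185,.11,39,3),(.391,.2185,.091,39,1)],grip=0)
E
```

```text
t10.70 p [0.4027, 0.1995, 0.2698] J38.10 tilt0.48 j [0.19, 0.18, 1.49, 0.0, 1.48, -0.47] F [0.4, 1.1, -3.0] M [-0.05, -0.01, -0.01] g11.9mm
0 [[[1.09, 0.14, 2.5], [-0.003, -0.003, -0.008], 0], [[1.1, 0.14, 2.49], [-0.003, -0.003, -0.008], 0], [[0.0, 0.0, 2.75], [0.0, 0.0, 0.0], 0], [[0.0, 0.0, 2.75], [0.0, 0.0, 0.0], 0], [[0.0, 0.0, 2.75], [0.0, 0.0, 0.0], 0], [[0.0, 0.0, 2.75], [0.0, 0.0, 0.0], 0], [[0.0, 0.0, 0.95], [0.0, 0.0, 0.0], 0], [[0.0, 0.0, 0.95], [0.0, 0.0, 0.0], 0]]
```

>>> {"api": "apply_moves", "payload": {
  "increments": [
    [[1.1,0.15,2.5],[-0.003,-0.003,-0.008],0],
    [[1.0,0.15,2.5],[-0.003,-0.003,-0.008],0],
    [[0,0,2.5],[0,0,0],0],
    [[0,0,2.5],[0,0,0],0],
    [[0,0,2.0],[0,0,0],0],
    [[0,0,0],[0,0,0],0]
  ]
}}

```text
time: 11.3
position: [0.3851, 0.2221, 0.1479]
tcp_rot: [-1.349, -2.836, 0.0]
ft_force: [-0.4, 0.3, -1.6]
gripper_width: 0.132
```

```bash
python3 - <<'E'
from h import *
stat();plan([(.391,.2185,.1,39,1.5),(.391,.2185,.091,39,1)],grip=0)
E
```

```text
t11.30 p [0.3851, 0.2221, 0.1479] J39.13 tilt0.09 j [0.26, 0.3, 1.72, 0.0, 1.12, -0.43] F [-0.4, 0.3, -1.6] M [-0.06, 0.05, -0.0] g11.7mm
0 [[[-0.16, 0.06, 1.2], [-0.0, -0.0, 0.001], 0], [[-0.16, 0.06, 1.2], [-0.0, -0.0, 0.001], 0], [[-0.16, 0.06, 1.2], [-0.0, -0.0, 0.001], 0], [[-0.16, 0.06, 1.2], [-0.0, -0.0, 0.001], 0], [[0.0, 0.0, 0.9], [0.0, 0.0, 0.0], 0]]
```

>>> {"api": "apply_moves", "payload": {
  "increments": [
    [[-0.2,0.1,1.2],[0,0,0],0],
    [[-0.2,0.1,1.2],[0,0,0],0],
    [[-0.2,0.1,1.2],[0,0,0],0],
    [[0,0,1.2],[0,0,0],0],
    [[0,0,0.4],[0,0,0],0],
    [[0,0,0],[0,0,0],0]
  ]
}}

```text
time: 11.9
position: [0.3929, 0.2196, 0.1]
tcp_rot: [1.354, 2.833, 0.004]
ft_force: [0.3, 0.2, -2.3]
gripper_width: 0.134
```

```bash
python3 - <<'E'
from h import *
stat()
E
```

```text
t11.90 p [0.3929, 0.2196, 0.1] J38.90 tilt0.18 j [0.25, 0.38, 1.78, 0.0, 0.98, -0.43] F [0.3, 0.2, -2.3] M [-0.03, 0.04, 0.01] g11.8mm
```

>>> {"api": "apply_moves", "payload": {
  "increments": [
    [[0,0,0.5],[0,0,0],0],
    [[0,0,0.4],[0,0,0],0],
    [[0,0,0.2],[0,0,0],0],
    [[0,0,0],[0,0,0],0]
  ]
}}

```text
time: 12.3
position: [0.3937, 0.22, 0.0902]
tcp_rot: [1.354, 2.83, 0.007]
ft_force: [-0.9, -0.7, -1.8]
gripper_width: 0.129
```

```bash
python3 - <<'E'
from h import *
stat()
E
```

```text
t12.30 p [0.3937, 0.22, 0.0902] J38.88 tilt0.36 j [0.25, 0.39, 1.79, 0.0, 0.95, -0.43] F [-0.9, -0.7, -1.8] M [-0.05, 0.04, 0.0] g11.4mm
```

>>> {"api": "apply_moves", "payload": {
  "increments": [
    [[0,0,0.2],[0,0,0],0],
    [[0,0,0.2],[0,0,0],0],
    [[0,0,0],[0,0,0],0]
  ]
}}

```text
time: 12.6
position: [0.3947, 0.2209, 0.0898]
tcp_rot: [1.352, 2.827, 0.014]
ft_force: [0.8, 0.3, -2.7]
gripper_width: 0.13
```

```bash
python3 - <<'E'
from h import *
stat()
E
```

```text
t12.60 p [0.3947, 0.2209, 0.0898] J38.89 tilt0.68 j [0.25, 0.39, 1.79, 0.0, 0.95, -0.43] F [0.8, 0.3, -2.7] M [-0.06, 0.03, -0.06] g11.5mm
```

>>> {"api": "apply_moves", "payload": {
  "increments": [
    [[0.1,-0.1,0.5],[0,0,0],0],
    [[0,0,0.3],[0,0,0],0],
    [[0,0,0.1],[0,0,0],0]
  ]
}}

```text
time: 12.9
position: [0.3961, 0.2224, 0.0887]
tcp_rot: [1.345, 2.819, 0.027]
ft_force: [-1.8, -1.6, 0.8]
gripper_width: 0.13
```

```bash
python3 - <<'E'
from h import *
stat()
E
```

```text
t12.90 p [0.3961, 0.2224, 0.0887] J38.98 tilt1.43 j [0.25, 0.39, 1.79, 0.0, 0.93, -0.43] F [-1.8, -1.6, 0.8] M [-0.38, 0.5, -0.07] g11.5mm
```

>>> {"api": "apply_moves", "payload": {
  "increments": [
    [[0,0,0],[0,0,0],4],
    [[0,0,0],[0,0,0],4],
    [[0,0,0],[0,0,0],4],
    [[0,0,-1],[0,0,0],4],
    [[0,0,-3],[0,0,0],4],
    [[0,0,-4.5],[0,0,0],4],
    [[0,0,-4.5],[0,0,0],4],
    [[0,0,-2],[0,0,0],4]
  ]
}}

```text
time: 13.7
position: [0.3916, 0.2208, 0.2436]
tcp_rot: [1.348, 2.823, 0.021]
ft_force: [0.1, 0.2, 0.2]
gripper_width: 0.458
```

```bash
python3 - <<'E'
from h import *
stat()
F={};rows=[]
for n in ("top","side"):
    f,im=avg(n,2);F[n]=f;cv2.imwrite(f"pics/avg_{n}.png",im)
    o=[]
    for (x,y) in [(.585,-.21),(.575,-.305),(.485,-.205),(.48,-.297)]:
        a=rect(f,im,x-.05,x+.05,y-.05,y+.05,.14,2);o.append(cv2.convertScaleAbs(a,alpha=1.6,beta=-40))
    rows.append(np.hstack(o))
b=[rect(f,cv2.imread(f"pics/avg_{n}.png"),.29,.49,.12,.32,.1,1.5) for n,f in F.items()]
b=np.hstack(b);b=np.pad(b,((0,0),(0,800-b.shape[1]),(0,0)))
rows.append(b);cv2.imwrite("pics/s2.png",np.vstack(rows)[:600])
for n in F:
  for t in ["plug_fin","housing_1_tab","housing_2_tab","housing_3_tab","housing_4_tab"]:
    print(n,t,[(np.round(d["at"],3).tolist(),round(d["confidence"],2)) for d in ctrl.spot_point(t,F[n])])
E
```

```text
t13.70 p [0.3916, 0.2208, 0.2436] J38.94 tilt1.09 j [0.25, 0.19, 1.56, 0.0, 1.37, -0.43] F [0.1, 0.2, 0.2] M [0.0, 0.09, 0.01] g40.4mmTraceback (most recent call last):
  File "<stdin>", line 12, in <module>
    return _nx.concatenate(arrs, 0, dtype=dtype, casting=casting)
           ~~~~~~~~~~~~~~~^^^^^^^^^^^^^^^^^^^^^^^^^^^^^^^^^^^^^^^
ValueError: all the input array dimensions except for the concatenation axis must match exactly, but along dimension 1, the array at index 0 has size 798 and the array at index 2 has size 800
```

```bash
cat >> h.py <<'E'
from scipy.optimize import minimize
def tabfit(f,im,x,y,z=.14):
    """centre, heading (deg) of a bright 40x10 tab top near x,y by rect-vs-flank contrast"""
    S=3;h=.06;a=rect(f,im,x-h,x+h,y-h,y+h,z,S).astype(np.float32).mean(2);a=cv2.GaussianBlur(a,(0,0),2)
    c=h*1000*S;best=[]
    for ang in range(0,180,4):
        K=np.zeros((181,181),np.float32);yy,xx=np.mgrid[:181,:181]-90.
        t=math.radians(ang);ux=-(np.sin(t));uy=-(np.cos(t)) # image dir of heading
        u=(xx*ux+yy*uy)/S;v=(-xx*uy+yy*ux)/S
        ins=(abs(u)<20)&(abs(v)<5);fl=((abs(u)<18)&(abs(v)>7)&(abs(v)<11))|((abs(v)<4)&(abs(u)>22)&(abs(u)<25))
        K[ins]=1/ins.sum();K[fl]=-1/fl.sum()
        r=cv2.filter2D(a,-1,K);lo,hi=int(c-15*S),int(c+15*S);q=r[lo:hi,lo:hi];_,v_,_,l=cv2.minMaxLoc(q)
        best.append((v_,ang,x+h-(l[1]+lo)/1000/S,y+h-(l[0]+lo)/1000/S))
    best.sort(reverse=True);return [tuple(np.round(b,4).tolist()) for b in best[:3]]
HS=[(.585,-.215),(.58,-.304),(.488,-.207),(.48,-.297)]
def look(name,extra=()):
    F={};rows=[]
    for n in ("top","side"):
        f,im=avg(n,2);F[n]=f;cv2.imwrite(f"pics/avg_{n}.png",im);o=[]
        for i,(x,y) in enumerate(HS):
            print(n,i+1,tabfit(f,im,x,y))
            a=rect(f,im,x-.05,x+.05,y-.05,y+.05,.14,2);o.append(cv2.resize(cv2.convertScaleAbs(a,alpha=1.6,beta=-40),(200,200)))
        rows.append(np.hstack(o))
    if extra:
        x0,x1,y0,y1,z=extra;b=[cv2.resize(rect(F[n],cv2.imread(f"pics/avg_{n}.png"),x0,x1,y0,y1,z,2),(400,200)) for n in F];rows.append(np.hstack(b))
    cv2.imwrite(name,np.vstack(rows))
    for n in F:
      for t in ["plug_fin","housing_1_tab","housing_2_tab","housing_3_tab","housing_4_tab"]:
        print(n,t,[(np.round(d["at"],3).tolist(),round(d["confidence"],2)) for d in ctrl.spot_point(t,F[n])])
E
python3 - <<'E'
from h import *
look("pics/s2.png",(.30,.48,.06,.42,.1))
E
```

```text
top 1 [(33.1998, 132.0, 0.5703, -0.226), (32.5402, 128.0, 0.5703, -0.2257), (32.1216, 136.0, 0.5703, -0.2263)]
top 2 [(26.2539, 128.0, 0.5653, -0.315), (25.859, 124.0, 0.5653, -0.315), (25.2903, 132.0, 0.5653, -0.3153)]
top 3 [(25.1192, 32.0, 0.4883, -0.2073), (24.5843, 36.0, 0.488, -0.2077), (24.3972, 28.0, 0.4883, -0.2073)]
top 4 [(30.3171, 28.0, 0.479, -0.2987), (29.7861, 24.0, 0.479, -0.2987), (29.7272, 32.0, 0.4793, -0.299)]
side 1 [(32.8905, 128.0, 0.5887, -0.218), (32.5822, 124.0, 0.5887, -0.218), (32.0967, 132.0, 0.589, -0.218)]
side 2 [(26.7357, 80.0, 0.587, -0.289), (26.7287, 76.0, 0.5867, -0.289), (26.3517, 84.0, 0.5873, -0.289)]
side 3 [(31.1245, 172.0, 0.4863, -0.1953), (30.9565, 168.0, 0.4857, -0.1953), (30.8364, 176.0, 0.4867, -0.1957)]
side 4 [(39.4706, 28.0, 0.4787, -0.2947), (38.9529, 32.0, 0.4787, -0.2947), (38.3039, 24.0, 0.478, -0.295)]
top plug_fin []
top housing_1_tab [([0.481, -0.298, 0.118], 0.71)]
top housing_2_tab [([0.58, -0.305, 0.116], 0.81), ([0.53, -0.255, 0.001], 0.62)]
top housing_3_tab [([0.486, -0.199, 0.119], 0.63)]
top housing_4_tab [([0.314, -0.182, 0.11], 0.72), ([0.589, -0.224, 0.119], 0.68), ([0.195, -0.3, 0.106], 0.62)]
side plug_fin []
side housing_1_tab [([0.479, -0.296, 0.115], 0.6)]
side housing_2_tab [([0.581, -0.303, 0.121], 0.93)]
side housing_3_tab [([0.485, -0.194, 0.119], 0.59)]
side housing_4_tab [([0.198, -0.298, 0.112], 0.95), ([0.317, -0.181, 0.106], 0.86), ([0.59, -0.223, 0.119], 0.71), ([0.39, 0.216, -0.001], 0.5)]
```

View pics/s2.png

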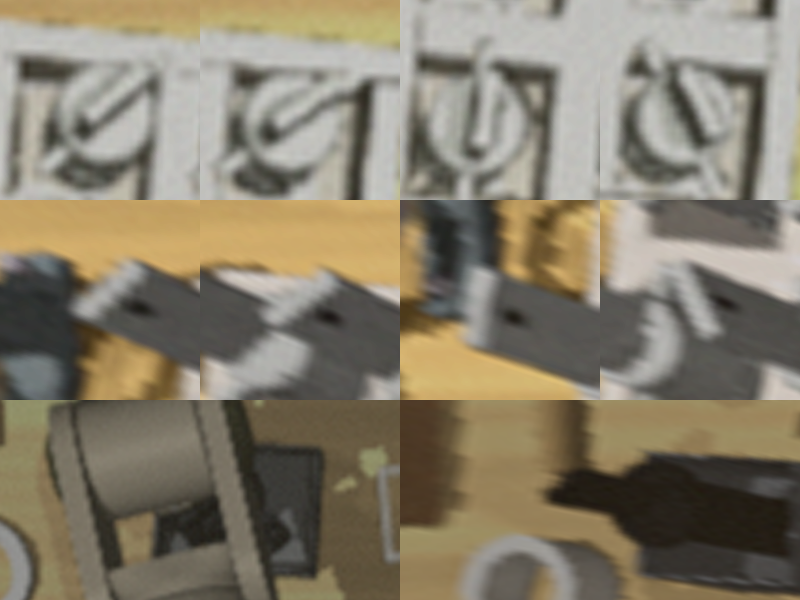

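The plug stands upright in the box; the side tile shows it at about (690,520). Housing 3 has already been knocked within its well, with its tab at (481,108), so re-measuring paid off. I start with housing 1: tab at about (0.588, −0.222), heading −53°.

```bash
python3 - <<'E'
from h import *
plan([(.588,-.222,.2,37)],grip=3)
E
```

```text
0 [[[-4.25, -1.14, 0.36], [0.001, 0.0, 0.003], 3], [[-4.26, -1.13, 0.36], [0.001, 0.0, 0.003], 3], [[-4.26, -1.11, 0.36], [0.001, 0.0, 0.003], 3], [[-4.26, -1.1, 0.36], [0.001, 0.0, 0.003], 3], [[-4.27, -1.09, 0.36], [0.001, 0.0, 0.003], 3], [[-4.27, -1.07, 0.36], [0.001, 0.0, 0.003], 3], [[-4.27, -1.06, 0.36], [0.001, 0.0, 0.003], 3], [[-4.28, -1.05, 0.36], [0.001, 0.0, 0.003], 3]]
8 [[[-4.28, -1.03, 0.36], [0.001, 0.0, 0.003], 3], [[-4.28, -1.02, 0.36], [0.001, 0.0, 0.003], 3], [[-4.29, -1.01, 0.36], [0.001, 0.0, 0.003], 3]]
```

>>> {"api": "apply_moves", "payload": {
  "increments": [
    [[-3,-0.8,0.1],[0,0,0.003],3],
    [[-4.25,-1.1,0.1],[0,0,0.003],3],
    [[-4.25,-1.1,0.1],[0,0,0.003],3],
    [[-4.25,-1.1,0.1],[0,0,0.003],3],
    [[-4.25,-1.1,0.1],[0,0,0.003],3],
    [[-4.25,-1.1,0.1],[0,0,0.003],3],
    [[-4.25,-1.1,0.1],[0,0,0.003],3],
    [[-4.25,-1.1,0.3],[0,0,0.003],3]
  ]
}}

```text
time: 15.4
position: [0.5315, -0.0966, 0.2303]
tcp_rot: [1.372, 2.814, 0.02]
ft_force: [1.1, 0.6, -0.2]
gripper_width: 0.337
```

>>> {"api": "apply_moves", "payload": {
  "increments": [
    [[-4.25,-1,0.3],[0,0,0.003],3],
    [[-3.5,-1,0.3],[0,0,0.003],3],
    [[-2,-0.6,1],[0,0,0],3],
    [[0,0,0],[0,0,0],3]
  ]
}}

```text
time: 15.8
position: [0.5731, -0.1989, 0.212]
tcp_rot: [1.389, 2.806, 0.019]
ft_force: [0.0, -0.1, -0.7]
gripper_width: 0.34
```

```bash
python3 - <<'E'
from h import *
stat();plan([(.588,-.222,.18,37,2.5),(.588,-.222,.1125,37,2)],grip=3)
E
```

```text
t15.80 p [0.5731, -0.1989, 0.212] J37.32 tilt0.93 j [-0.53, 0.49, 1.19, 0.01, 1.45, -1.19] F [0.0, -0.1, -0.7] M [-0.01, 0.1, -0.02] g29.9mm
0 [[[-1.36, -0.13, 1.6], [0.008, 0.002, 0.003], 3], [[-1.37, -0.11, 1.6], [0.008, 0.002, 0.003], 3], [[0.0, 0.0, 1.69], [0.0, 0.0, 0.0], 3], [[0.0, 0.0, 1.69], [0.0, 0.0, 0.0], 3], [[0.0, 0.0, 1.69], [0.0, 0.0, 0.0], 3], [[0.0, 0.0, 1.69], [0.0, 0.0, 0.0], 3]]
```

>>> {"api": "apply_moves", "payload": {
  "increments": [
    [[-1.4,-0.1,1.2],[0.008,0.002,0.003],3],
    [[-1.3,-0.1,1.2],[0.008,0.002,0.003],3],
    [[0,0,1.5],[0,0,0],3],
    [[0,0,1],[0,0,0],3],
    [[0,0,0],[0,0,0],3]
  ]
}}

```text
time: 16.3
position: [0.5887, -0.2201, 0.162]
tcp_rot: [-1.401, -2.812, 0.001]
ft_force: [0.5, 0.4, -0.3]
gripper_width: 0.342
```

```bash
python3 - <<'E'
from h import *
stat();plan([(.588,-.222,.1125,37,1.6)],grip=3)
E
```

```text
t16.30 p [0.5887, -0.2201, 0.162] J37.04 tilt0.03 j [-0.55, 0.58, 1.19, -0.0, 1.38, -1.19] F [0.5, 0.4, -0.3] M [-0.05, 0.03, -0.01] g30.1mm
0 [[[-0.03, -0.04, 1.24], [-0.0, 0.0, 0.0], 3], [[-0.03, -0.04, 1.24], [-0.0, 0.0, 0.0], 3], [[-0.03, -0.04, 1.24], [-0.0, 0.0, 0.0], 3], [[-0.03, -0.04, 1.24], [-0.0, 0.0, 0.0], 3]]
```

>>> {"api": "apply_moves", "payload": {
  "increments": [
    [[0,-0.1,1.4],[0,0,0],3],
    [[0,-0.1,1.4],[0,0,0],3],
    [[0,-0.1,1.4],[0,0,0],3],
    [[0,0,1],[0,0,0],3],
    [[0,0,0.1],[0,0,0],3]
  ]
}}

```text
time: 16.8
position: [0.5876, -0.2202, 0.1111]
tcp_rot: [1.395, 2.809, -0.001]
ft_force: [-0.2, 0.6, -0.7]
gripper_width: 0.34
```

>>> {"api": "apply_moves", "payload": {
  "increments": [
    [[0,0,0.1],[0,0,0],0],
    [[0,0,0.1],[0,0,0],0],
    [[0,0,0.1],[0,0,0],0],
    [[0,0,0.1],[0,0,0],0],
    [[0,0,0],[0,0,0],0]
  ],
  "squeeze": 25
}}

```text
time: 17.3
position: [0.5886, -0.2204, 0.1103]
tcp_rot: [1.392, 2.806, -0.002]
ft_force: [0.5, 0.3, -2.5]
gripper_width: 0.113
```

```bash
python3 - <<'E'
from h import *
stat()
E
```

```text
t17.30 p [0.5886, -0.2204, 0.1103] J37.22 tilt0.56 j [-0.55, 0.62, 1.26, -0.0, 1.25, -1.2] F [0.5, 0.3, -2.5] M [0.01, 0.04, 0.09] g10.0mm
```

>>> {"api": "apply_moves", "payload": {
  "increments": [
    [[0,0,-1],[0,0,0],0],
    [[0,0,-3],[0,0,0],0],
    [[0,0,-4],[0,0,0],0],
    [[0,0,-4.5],[0,0,0],0],
    [[0,0,-4.5],[0,0,0],0],
    [[0,0,-1],[0,0,0],0]
  ],
  "squeeze": 40
}}

```text
time: 17.9
position: [0.5859, -0.2186, 0.2965]
tcp_rot: [1.396, 2.812, -0.001]
ft_force: [-0.8, 0.3, -2.8]
gripper_width: 0.115
```

```bash
python3 - <<'E'
from h import *
stat();plan([(.5591,.2767,.29,39)],grip=0)
E
```

```text
t17.90 p [0.5859, -0.2186, 0.2965] J37.22 tilt0.12 j [-0.55, 0.49, 0.95, -0.0, 1.7, -1.2] F [-0.8, 0.3, -2.8] M [-0.08, -0.01, 0.03] g10.2mm
0 [[[3.73, 2.53, 0.05], [0.0, 0.0, -0.003], 0], [[3.73, 2.54, 0.05], [0.0, 0.0, -0.003], 0], [[3.72, 2.55, 0.05], [0.0, 0.0, -0.003], 0], [[3.71, 2.56, 0.05], [0.0, 0.0, -0.003], 0], [[3.7, 2.57, 0.06], [0.0, 0.0, -0.003], 0], [[3.7, 2.58, 0.06], [0.0, 0.0, -0.003], 0], [[3.69, 2.59, 0.06], [0.0, 0.0, -0.003], 0], [[3.68, 2.6, 0.06], [0.0, 0.0, -0.003], 0]]
8 [[[3.68, 2.61, 0.06], [0.0, 0.0, -0.003], 0], [[3.67, 2.62, 0.06], [0.0, 0.0, -0.003], 0], [[3.66, 2.63, 0.06], [0.0, 0.0, -0.003], 0]]
```

>>> {"api": "apply_moves", "payload": {
  "increments": [
    [[2.5,1.7,0],[0,0,-0.003],0],
    [[3.7,2.5,0],[0,0,-0.003],0],
    [[3.7,2.5,0],[0,0,-0.003],0],
    [[3.7,2.5,0],[0,0,-0.003],0],
    [[3.7,2.5,0],[0,0,-0.003],0],
    [[3.7,2.6,0],[0,0,-0.003],0],
    [[3.7,2.6,0],[0,0,-0.003],0],
    [[3.7,2.6,0],[0,0,-0.003],0]
  ]
}}

```text
time: 18.7
position: [0.5647, 0.1319, 0.3012]
tcp_rot: [1.372, 2.816, -0.001]
ft_force: [0.5, -0.0, -2.6]
gripper_width: 0.108
```

>>> {"api": "apply_moves", "payload": {
  "increments": [
    [[3.7,2.6,0],[0,0,-0.003],0],
    [[3,2.1,0],[0,0,-0.003],0],
    [[1.5,1,0.3],[0,0,-0.003],0],
    [[0,0,0],[0,0,0],0]
  ]
}}

```text
time: 19.1
position: [0.5557, 0.2413, 0.2993]
tcp_rot: [1.349, 2.828, 0.001]
ft_force: [-0.3, 0.6, -2.1]
gripper_width: 0.11
```

```bash
python3 - <<'E'
from h import *
stat();plan([(.5591,.2767,.25,39,3)],grip=0)
E
```

```text
t19.10 p [0.5557, 0.2413, 0.2993] J39.01 tilt0.48 j [0.22, 0.45, 1.01, -0.0, 1.67, -0.46] F [-0.3, 0.6, -2.1] M [-0.03, 0.06, 0.05] g9.7mm
0 [[[0.86, 0.82, 1.64], [0.001, 0.002, 0.0], 0], [[0.85, 0.83, 1.64], [0.001, 0.002, 0.0], 0], [[0.85, 0.83, 1.64], [0.001, 0.002, 0.0], 0]]
```

>>> {"api": "apply_moves", "payload": {
  "increments": [
    [[0.95,0.85,1.5],[0.001,0.002,0],0],
    [[0.95,0.85,1.5],[0.001,0.002,0],0],
    [[0.95,0.85,1.5],[0.001,0.002,0],0],
    [[0,0,0.5],[0,0,0],0],
    [[0,0,0],[0,0,0],0]
  ]
}}

```text
time: 19.6
position: [0.5581, 0.2804, 0.2439]
tcp_rot: [-1.355, -2.833, 0.003]
ft_force: [-0.5, -0.1, -2.4]
gripper_width: 0.112
```

```bash
python3 - <<'E'
from h import *
stat();plan([(.558,.278,.24,39,3),(.558,.278,.17,39,1.5)],grip=0)
E
```

```text
t19.60 p [0.5581, 0.2804, 0.2439] J38.88 tilt0.12 j [0.28, 0.51, 1.06, -0.0, 1.57, -0.4] F [-0.5, -0.1, -2.4] M [-0.03, 0.08, -0.0] g9.8mm
0 [[[-0.19, -0.16, 0.39], [-0.002, 0.0, -0.002], 0], [[0.0, 0.0, 1.4], [0.0, 0.0, 0.0], 0], [[0.0, 0.0, 1.4], [0.0, 0.0, 0.0], 0], [[0.0, 0.0, 1.4], [0.0, 0.0, 0.0], 0], [[0.0, 0.0, 1.4], [0.0, 0.0, 0.0], 0], [[0.0, 0.0, 1.4], [0.0, 0.0, 0.0], 0]]
```

>>> {"api": "apply_moves", "payload": {
  "increments": [
    [[-0.2,-0.15,0.4],[0,0,0],0],
    [[0,0,1.4],[0,0,0],0],
    [[0,0,1.4],[0,0,0],0],
    [[0,0,1],[0,0,0],0],
    [[0,0,0],[0,0,0],0]
  ]
}}

```text
time: 20.1
position: [0.5595, 0.2751, 0.2017]
tcp_rot: [1.359, 2.83, -0.0]
ft_force: [0.8, -0.7, -1.5]
gripper_width: 0.111
```

```bash
python3 - <<'E'
from h import *
stat();plan([(.558,.278,.17,39,1.5)],grip=0)
E
```

```text
t20.10 p [0.5595, 0.2751, 0.2017] J38.70 tilt0.13 j [0.27, 0.54, 1.14, -0.0, 1.46, -0.41] F [0.8, -0.7, -1.5] M [0.0, 0.06, -0.03] g9.8mm
0 [[[0.11, 0.02, 1.05], [0.0, 0.001, -0.002], 0], [[0.11, 0.02, 1.06], [0.0, 0.001, -0.002], 0], [[0.11, 0.02, 1.06], [0.0, 0.001, -0.002], 0]]
```

>>> {"api": "apply_moves", "payload": {
  "increments": [
    [[0.2,0,1],[0,0,-0.003],0],
    [[0.1,0,1],[0,0,-0.003],0],
    [[0,0,0.7],[0,0,0],0],
    [[0,0,0],[0,0,0],0]
  ]
}}

```text
time: 20.5
position: [0.558, 0.2773, 0.1737]
tcp_rot: [1.349, 2.832, 0.002]
ft_force: [0.7, 0.6, -2.3]
gripper_width: 0.106
```

```bash
python3 - <<'E'
from h import *
stat();plan([(.558,.278,.135,39,.8)],grip=0)
E
```

```text
t20.50 p [0.558, 0.2773, 0.1737] J39.05 tilt0.24 j [0.27, 0.56, 1.19, -0.0, 1.39, -0.41] F [0.7, 0.6, -2.3] M [-0.0, -0.01, 0.0] g9.4mm
0 [[[0.01, 0.01, 0.77], [0.001, 0.001, 0.0], 0], [[0.01, 0.01, 0.77], [0.001, 0.001, 0.0], 0], [[0.01, 0.01, 0.77], [0.001, 0.001, 0.0], 0], [[0.01, 0.01, 0.77], [0.001, 0.001, 0.0], 0], [[0.01, 0.01, 0.77], [0.001, 0.001, 0.0], 0]]
```

>>> {"api": "apply_moves", "payload": {
  "increments": [
    [[0,0,0.7],[0,0,0],0],
    [[0,0,0.7],[0,0,0],0],
    [[0,0,0.7],[0,0,0],0],
    [[0,0,0.4],[0,0,0],0]
  ]
}}

```text
time: 20.9
position: [0.5586, 0.2775, 0.1475]
tcp_rot: [1.349, 2.831, 0.004]
ft_force: [0.9, 0.5, -2.5]
gripper_width: 0.111
```

```bash
python3 - <<'E'
from h import *
stat()
E
```

```text
t20.90 p [0.5586, 0.2775, 0.1475] J39.06 tilt0.34 j [0.27, 0.58, 1.23, -0.0, 1.33, -0.41] F [0.9, 0.5, -2.5] M [-0.03, 0.02, -0.03] g9.8mm
```

Lugs are in the slots with no side load. Lowering to the run.

>>> {"api": "apply_moves", "payload": {
  "increments": [
    [[0,0,0.6],[0,0,0],0],
    [[0,0,0.5],[0,0,0],0],
    [[0,0,0.4],[0,0,0],0],
    [[0,0,0.2],[0,0,0],0]
  ]
}}

```text
time: 21.3
position: [0.5594, 0.278, 0.137]
tcp_rot: [1.345, 2.826, 0.011]
ft_force: [-3.2, -2.2, 3.2]
gripper_width: 0.111
```

```bash
python3 - <<'E'
from h import *
stat()
E
```

```text
t21.30 p [0.5594, 0.278, 0.137] J39.11 tilt0.78 j [0.27, 0.59, 1.24, -0.0, 1.3, -0.41] F [-3.2, -2.2, 3.2] M [-0.52, 0.58, -0.01] g9.8mm
```

>>> {"api": "apply_moves", "payload": {
  "increments": [
    [[0.1,0,-0.4],[0.01,0.01,0],0],
    [[0,0,0],[0,0,0.14],0],
    [[0,0,0],[0,0,0.14],0],
    [[0,0,0],[0,0,0.14],0],
    [[0,0,0],[0,0,0.14],0]
  ]
}}

```text
time: 21.8
position: [0.5591, 0.2791, 0.1416]
tcp_rot: [-2.101, -2.33, -0.003]
ft_force: [-0.6, -0.3, -2.4]
gripper_width: 0.105
```

```bash
python3 - <<'E'
from h import *
stat();plan([(.5585,.277,.139,-39,1.5)],grip=0)
E
```

```text
t21.80 p [0.5591, 0.2791, 0.1416] J5.92 tilt0.25 j [0.27, 0.59, 1.23, 0.0, 1.33, 0.17] F [-0.6, -0.3, -2.4] M [-0.11, 0.09, 0.01] g9.3mm
0 [[[-0.03, -0.01, 0.04], [-0.001, -0.001, 0.131], 0], [[-0.04, -0.01, 0.04], [-0.001, -0.001, 0.131], 0], [[-0.04, -0.0, 0.04], [-0.001, -0.001, 0.131], 0], [[-0.04, 0.0, 0.04], [-0.001, -0.001, 0.131], 0], [[-0.04, 0.01, 0.04], [-0.001, -0.001, 0.131], 0], [[-0.04, 0.01, 0.04], [-0.001, -0.001, 0.131], 0]]
```

>>> {"api": "apply_moves", "payload": {
  "increments": [
    [[0,0,0],[0,0,0.135],0],
    [[-0.05,0,0],[0,0,0.135],0],
    [[0,0,0],[0,0,0.135],0],
    [[0,0,0],[0,0,0.135],0],
    [[0,0,0],[0,0,0.135],0],
    [[0,0,0.1],[0,0,0.08],0],
    [[0,0,0],[0,0,0],0]
  ]
}}

```text
time: 22.5
position: [0.5599, 0.2789, 0.1387]
tcp_rot: [-2.834, -1.34, 0.006]
ft_force: [0.6, 0.2, -1.7]
gripper_width: 0.109
```

```bash
python3 - <<'E'
from h import *
stat();plan([(.56,.278,.129,-39,1.5)],grip=0)
E
```

```text
t22.50 p [0.5599, 0.2789, 0.1387] J-39.38 tilt0.46 j [0.27, 0.59, 1.23, 0.01, 1.33, 0.96] F [0.6, 0.2, -1.7] M [-0.11, 0.12, 0.01] g9.6mm
0 [[[-0.06, 0.08, 0.97], [-0.008, 0.0, -0.007], 0]]
```

Angle reached. Lower into the notch (expect TCP z ≈ 0.129).

>>> {"api": "apply_moves", "payload": {
  "increments": [
    [[0,0,0.5],[0,0,0],0],
    [[0,0,0.5],[0,0,0],0],
    [[0,0,0.4],[0,0,0],0],
    [[0,0,0.3],[0,0,0],0],
    [[0,0,0.2],[0,0,0],0]
  ]
}}

```text
time: 23.0
position: [0.5604, 0.2794, 0.1289]
tcp_rot: [-2.829, -1.354, -0.007]
ft_force: [-3.2, -1.1, 6.6]
gripper_width: 0.11
```

```bash
python3 - <<'E'
from h import *
stat()
E
```

```text
t23.00 p [0.5604, 0.2794, 0.1289] J-38.85 tilt0.40 j [0.27, 0.6, 1.24, 0.01, 1.29, 0.95] F [-3.2, -1.1, 6.6] M [-0.38, 0.97, -0.15] g9.7mm
```

Seated in the notch: TCP z is 0.1289 against the expected 0.129. Release, lift, and go for housing 2.

>>> {"api": "apply_moves", "payload": {
  "increments": [
    [[0,0,0],[0,0,0],1.8],
    [[0,0,0],[0,0,0],1.8],
    [[0,0,-0.5],[0,0,0],1.8],
    [[0,0,-1.5],[0,0,0],1.8],
    [[0,0,-4],[0,0,0],3],
    [[0,0,-4.5],[0,0,0],3],
    [[0,0,-1],[0,0,0],3]
  ]
}}

```text
time: 23.7
position: [0.5601, 0.2785, 0.2461]
tcp_rot: [-2.825, -1.36, -0.0]
ft_force: [0.1, 0.1, 0.6]
gripper_width: 0.341
```

```bash
python3 - <<'E'
from h import *
stat();plan([(.5805,-.304,.22,34)],grip=3)
E
```

```text
t23.70 p [0.5601, 0.2785, 0.2461] J-38.60 tilt0.36 j [0.27, 0.51, 1.06, 0.01, 1.57, 0.94] F [0.1, 0.1, 0.6] M [-0.05, 0.12, -0.0] g30.0mm
0 [[[-3.4, 2.92, 0.17], [-0.0, -0.0, -0.097], 3], [[-3.67, 2.57, 0.18], [-0.0, -0.0, -0.097], 3], [[-3.91, 2.2, 0.18], [-0.0, -0.0, -0.097], 3], [[-4.1, 1.81, 0.18], [-0.0, -0.0, -0.097], 3], [[-4.26, 1.41, 0.18], [-0.0, -0.0, -0.097], 3], [[-4.37, 0.99, 0.19], [-0.0, -0.0, -0.097], 3], [[-4.45, 0.55, 0.19], [-0.0, -0.0, -0.097], 3], [[-4.48, 0.12, 0.19], [-0.0, -0.0, -0.097], 3]]
8 [[[-4.47, -0.32, 0.19], [-0.0, -0.0, -0.097], 3], [[-4.42, -0.75, 0.19], [-0.0, -0.0, -0.097], 3], [[-4.33, -1.18, 0.2], [-0.0, -0.0, -0.097], 3], [[-4.19, -1.59, 0.2], [-0.0, -0.0, -0.097], 3], [[-4.02, -1.99, 0.2], [-0.0, -0.0, -0.097], 3]]
```

>>> {"api": "apply_moves", "payload": {
  "increments": [
    [[-2.4,2.0,0],[0,0,-0.097],3],
    [[-3.6,2.6,0.1],[0,0,-0.097],3],
    [[-3.8,2.2,0.1],[0,0,-0.097],3],
    [[-4.0,1.8,0.1],[0,0,-0.097],3],
    [[-4.2,1.4,0.1],[0,0,-0.097],3],
    [[-4.3,1.0,0.1],[0,0,-0.097],3],
    [[-4.4,0.6,0.1],[0,0,-0.097],3],
    [[-4.4,0.1,0.1],[0,0,-0.097],3]
  ]
}}

```text
time: 24.5
position: [0.5786, -0.068, 0.2347]
tcp_rot: [-2.051, -2.37, -0.008]
ft_force: [1.2, 0.6, 0.4]
gripper_width: 0.344
```

>>> {"api": "apply_moves", "payload": {
  "increments": [
    [[-4.4,-0.3,0.1],[0,0,-0.097],3],
    [[-4.4,-0.7,0.1],[0,0,-0.097],3],
    [[-4.2,-1.2,0.1],[0,0,-0.097],3],
    [[-3,-1.2,0.1],[0,0,-0.097],3],
    [[0,0,0],[0,0,0],3]
  ]
}}

```text
time: 25.0
position: [0.5895, -0.2446, 0.2245]
tcp_rot: [-1.534, -2.729, -0.009]
ft_force: [-0.2, 1.1, -0.1]
gripper_width: 0.339
```

```bash
cat >> h.py <<'E'
def nets(ts):
    for n in ("top","side"):
        f=ctrl.grab_frame(n)
        for t in ts:print(n,t,[(np.round(d["at"],4).tolist(),round(d["confidence"],2)) for d in ctrl.spot_point(t,f) if abs(d["at"][2]-.117)<.012])
E
python3 - <<'E'
from h import *
stat();nets(["housing_2_tab","housing_1_tab","housing_3_tab"]);plan([(.5805,-.304,.165,34,2)],grip=3)
E
```

```text
t25.00 p [0.5895, -0.2446, 0.2245] J31.32 tilt0.73 j [-0.58, 0.55, 1.05, 0.01, 1.55, -1.13] F [-0.2, 1.1, -0.1] M [-0.03, -0.0, -0.03] g29.9mm
top housing_2_tab []
top housing_1_tab [([0.4798, -0.2972, 0.1183], 0.77)]
top housing_3_tab []
side housing_2_tab [([0.5834, -0.303, 0.1183], 0.66)]
side housing_1_tab [([0.4795, -0.2952, 0.1186], 0.95)]
side housing_3_tab [([0.4887, -0.1984, 0.117], 0.59)]
0 [[[-1.01, -0.84, 1.22], [0.0, -0.002, -0.009], 3], [[-1.0, -0.85, 1.22], [0.0, -0.002, -0.009], 3], [[-0.99, -0.86, 1.22], [0.0, -0.002, -0.009], 3], [[-0.98, -0.87, 1.23], [0.0, -0.002, -0.009], 3], [[-0.97, -0.87, 1.23], [0.0, -0.002, -0.009], 3]]
```

>>> {"api": "apply_moves", "payload": {
  "increments": [
    [[-1.0,-0.85,1.1],[0,-0.002,-0.009],3],
    [[-1.0,-0.85,1.1],[0,-0.002,-0.009],3],
    [[-1.0,-0.85,1.1],[0,-0.002,-0.009],3],
    [[-1.0,-0.85,1.1],[0,-0.002,-0.009],3],
    [[-0.8,-0.7,1.0],[0,-0.002,-0.009],3],
    [[0,0,0],[0,0,0],3]
  ]
}}

```text
time: 26.0
position: [0.5799, -0.3068, 0.1659]
tcp_rot: [-1.467, -2.776, -0.002]
ft_force: [0.6, 0.0, 0.3]
gripper_width: 0.334
```

```bash
python3 - <<'E'
from h import *
stat();plan([(.581,-.304,.111,34,1.4)],grip=3)
E
```

```text
t26.00 p [0.5799, -0.3068, 0.1659] J34.30 tilt0.13 j [-0.67, 0.62, 1.09, 0.0, 1.43, -1.27] F [0.6, 0.0, 0.3] M [-0.09, 0.07, 0.01] g29.5mm
0 [[[0.04, 0.06, 1.37], [0.0, -0.001, 0.001], 3], [[0.04, 0.06, 1.37], [0.0, -0.001, 0.001], 3], [[0.04, 0.06, 1.37], [0.0, -0.001, 0.001], 3], [[0.04, 0.06, 1.37], [0.0, -0.001, 0.001], 3]]
```

>>> {"api": "apply_moves", "payload": {
  "increments": [
    [[0.05,0.1,1.5],[0,0,0],3],
    [[0.05,0.1,1.5],[0,0,0],3],
    [[0.05,0.1,1.5],[0,0,0],3],
    [[0,0,1],[0,0,0],3],
    [[0,0,0.1],[0,0,0],3]
  ]
}}

```text
time: 26.5
position: [0.5819, -0.3048, 0.1086]
tcp_rot: [1.469, 2.777, 0.003]
ft_force: [0.8, 0.2, 0.9]
gripper_width: 0.339
```

>>> {"api": "apply_moves", "payload": {
  "increments": [
    [[0,0,0.1],[0,0,0],0],
    [[0,0,0.1],[0,0,0],0],
    [[0,0,0.1],[0,0,0],0],
    [[0,0,0.1],[0,0,0],0],
    [[0,0,0],[0,0,0],0]
  ],
  "squeeze": 25
}}

```text
time: 27.0
position: [0.5826, -0.3053, 0.107]
tcp_rot: [1.467, 2.774, 0.001]
ft_force: [-0.6, 0.5, -3.5]
gripper_width: 0.109
```

>>> {"api": "apply_moves", "payload": {
  "increments": [
    [[0,0,-1],[0,0,0],0],
    [[0,0,-3],[0,0,0],0],
    [[0,0,-4],[0,0,0],0],
    [[0,0,-4.5],[0,0,0],0],
    [[0,0,-4.5],[0,0,0],0],
    [[0,0,-1],[0,0,0],0]
  ],
  "squeeze": 40
}}

```text
time: 27.6
position: [0.5808, -0.3041, 0.2922]
tcp_rot: [-1.467, -2.772, -0.004]
ft_force: [-0.2, -0.2, -3.9]
gripper_width: 0.112
```

```bash
python3 - <<'E'
from h import *
stat();plan([(.563,.172,.29,39)],grip=0)
E
```

```text
t27.60 p [0.5808, -0.3041, 0.2922] J34.24 tilt0.33 j [-0.66, 0.56, 0.85, 0.0, 1.74, -1.26] F [-0.2, -0.2, -3.9] M [-0.07, -0.0, -0.02] g9.8mm
0 [[[3.67, 2.3, 0.04], [0.0, -0.001, -0.008], 0], [[3.65, 2.33, 0.04], [0.0, -0.001, -0.008], 0], [[3.63, 2.36, 0.04], [0.0, -0.001, -0.008], 0], [[3.62, 2.38, 0.04], [0.0, -0.001, -0.008], 0], [[3.6, 2.41, 0.03], [0.0, -0.001, -0.008], 0], [[3.58, 2.44, 0.03], [0.0, -0.001, -0.008], 0], [[3.56, 2.47, 0.03], [0.0, -0.001, -0.008], 0], [[3.54, 2.49, 0.03], [0.0, -0.001, -0.008], 0]]
8 [[[3.52, 2.52, 0.03], [0.0, -0.001, -0.008], 0], [[3.5, 2.55, 0.02], [0.0, -0.001, -0.008], 0], [[3.49, 2.57, 0.02], [0.0, -0.001, -0.008], 0]]
```

>>> {"api": "apply_moves", "payload": {
  "increments": [
    [[2.5,1.6,0],[0,0,-0.008],0],
    [[3.6,2.3,0],[0,0,-0.008],0],
    [[3.6,2.4,0],[0,0,-0.008],0],
    [[3.6,2.4,0],[0,0,-0.008],0],
    [[3.6,2.4,0],[0,0,-0.008],0],
    [[3.6,2.4,0],[0,0,-0.008],0],
    [[3.5,2.5,0],[0,0,-0.008],0],
    [[3.5,2.5,0],[0,0,-0.008],0]
  ]
}}

```text
time: 28.4
position: [0.5677, 0.0338, 0.2978]
tcp_rot: [1.389, 2.818, 0.003]
ft_force: [0.9, 0.1, -3.5]
gripper_width: 0.106
```

>>> {"api": "apply_moves", "payload": {
  "increments": [
    [[3.5,2.5,0],[0,0,-0.008],0],
    [[3,2.1,0],[0,0,-0.008],0],
    [[2,1.4,0.3],[0,0,-0.003],0],
    [[0,0,0],[0,0,0],0]
  ]
}}

```text
time: 28.8
position: [0.56, 0.1472, 0.2969]
tcp_rot: [-1.351, -2.836, -0.005]
ft_force: [0.4, -0.2, -3.1]
gripper_width: 0.112
```

```bash
python3 - <<'E'
from h import *
stat();plan([(.5643,.171,.235,39,1.8)],grip=0)
E
```

```text
t28.80 p [0.56, 0.1472, 0.2969] J39.04 tilt0.19 j [0.05, 0.4, 1.1, 0.0, 1.64, -0.63] F [0.4, -0.2, -3.1] M [-0.05, 0.02, 0.03] g9.9mm
0 [[[0.39, 0.45, 1.55], [0.001, -0.0, 0.0], 0], [[0.39, 0.45, 1.55], [0.001, -0.0, 0.0], 0], [[0.39, 0.46, 1.55], [0.001, -0.0, 0.0], 0], [[0.39, 0.46, 1.55], [0.001, -0.0, 0.0], 0]]
```

>>> {"api": "apply_moves", "payload": {
  "increments": [
    [[0.4,0.45,1.3],[0,0,0],0],
    [[0.4,0.45,1.4],[0,0,0],0],
    [[0.4,0.45,1.4],[0,0,0],0],
    [[0.3,0.4,1.2],[0,0,0],0],
    [[0,0,0],[0,0,0],0],
    [[0,0,0],[0,0,0],0]
  ]
}}

```text
time: 29.4
position: [0.5647, 0.1677, 0.2398]
tcp_rot: [-1.357, -2.832, -0.002]
ft_force: [-0.6, 0.2, -3.2]
gripper_width: 0.112
```

```bash
python3 - <<'E'
from h import *
stat();plan([(.5643,.171,.168,39,1.1)],grip=0)
E
```

```text
t29.40 p [0.5647, 0.1677, 0.2398] J38.80 tilt0.11 j [0.09, 0.45, 1.18, 0.0, 1.51, -0.59] F [-0.6, 0.2, -3.2] M [-0.02, 0.02, 0.07] g9.9mm
0 [[[0.04, 0.02, 1.03], [0.0, -0.0, -0.0], 0], [[0.04, 0.03, 1.03], [0.0, -0.0, -0.0], 0], [[0.04, 0.03, 1.03], [0.0, -0.0, -0.0], 0], [[0.04, 0.03, 1.03], [0.0, -0.0, -0.0], 0], [[0.04, 0.03, 1.03], [0.0, -0.0, -0.0], 0], [[0.04, 0.03, 1.03], [0.0, -0.0, -0.0], 0], [[0.04, 0.03, 1.03], [0.0, -0.0, -0.0], 0]]
```

>>> {"api": "apply_moves", "payload": {
  "increments": [
    [[0.25,0.2,0],[0,0,-0.004],0],
    [[0.05,0.05,1],[0,0,0],0],
    [[0,0,1],[0,0,0],0],
    [[0,0,1],[0,0,0],0],
    [[0,0,1],[0,0,0],0],
    [[0,0,1],[0,0,0],0],
    [[0,0,0.7],[0,0,0],0],
    [[0,0,0],[0,0,0],0]
  ]
}}

```text
time: 30.2
position: [0.565, 0.1709, 0.1783]
tcp_rot: [-1.353, -2.835, -0.003]
ft_force: [-0.6, -0.0, -3.0]
gripper_width: 0.112
```

```bash
python3 - <<'E'
from h import *
stat();plan([(.5643,.171,.15,39,.7)],grip=0)
E
```

```text
t30.20 p [0.565, 0.1709, 0.1783] J38.97 tilt0.10 j [0.09, 0.5, 1.28, 0.0, 1.36, -0.59] F [-0.6, -0.0, -3.0] M [-0.04, 0.02, -0.03] g9.8mm
0 [[[0.01, -0.01, 0.57], [0.0, -0.0, -0.0], 0], [[0.01, -0.01, 0.57], [0.0, -0.0, -0.0], 0], [[0.01, -0.01, 0.57], [0.0, -0.0, -0.0], 0], [[0.01, -0.01, 0.57], [0.0, -0.0, -0.0], 0], [[0.01, -0.01, 0.57], [0.0, -0.0, -0.0], 0]]
```

>>> {"api": "apply_moves", "payload": {
  "increments": [
    [[0,-0.05,0.6],[0,0,0],0],
    [[0,0,0.6],[0,0,0],0],
    [[0,0,0.6],[0,0,0],0],
    [[0,0,0.6],[0,0,0],0],
    [[0,0,0.4],[0,0,0],0]
  ]
}}

```text
time: 30.7
position: [0.5652, 0.1707, 0.149]
tcp_rot: [1.352, 2.834, 0.005]
ft_force: [-1.0, 0.7, -4.1]
gripper_width: 0.108
```

>>> {"api": "apply_moves", "payload": {
  "increments": [
    [[0,0,0.6],[0,0,0],0],
    [[0,0,0.6],[0,0,0],0],
    [[0,0,0.5],[0,0,0],0],
    [[0,0,0.3],[0,0,0],0],
    [[0,0,0.2],[0,0,0],0]
  ]
}}

```text
time: 31.2
position: [0.5654, 0.1708, 0.1338]
tcp_rot: [1.348, 2.829, 0.008]
ft_force: [-4.8, -0.8, 7.8]
gripper_width: 0.108
```

```bash
python3 - <<'E'
from h import *
stat()
E
```

```text
t31.20 p [0.5654, 0.1708, 0.1338] J39.04 tilt0.54 j [0.09, 0.54, 1.35, 0.0, 1.24, -0.59] F [-4.8, -0.8, 7.8] M [-0.47, 1.16, 0.05] g9.5mm
```

>>> {"api": "apply_moves", "payload": {
  "increments": [
    [[0.1,0,-0.4],[0.005,0.008,0],0],
    [[0,0,0],[0,0,0.14],0],
    [[0,0,0],[0,0,0.14],0],
    [[0,0,0],[0,0,0.14],0],
    [[0,0,0],[0,0,0.14],0],
    [[0,0,0],[0,0,0.135],0]
  ]
}}

```text
time: 31.8
position: [0.5652, 0.1719, 0.1379]
tcp_rot: [-2.261, -2.175, -0.006]
ft_force: [0.4, 0.1, -2.9]
gripper_width: 0.112
```

>>> {"api": "apply_moves", "payload": {
  "increments": [
    [[0,0,0],[0,0,0.135],0],
    [[0,0,0],[0,0,0.135],0],
    [[0,0,0],[0,0,0.135],0],
    [[0,0,0],[0,0,0.135],0],
    [[0,0,0],[0,0,0.07],0],
    [[0,0,0],[0,0,0],0]
  ]
}}

```text
time: 32.4
position: [0.5657, 0.1723, 0.1362]
tcp_rot: [-2.827, -1.353, -0.001]
ft_force: [-0.4, 0.1, -3.5]
gripper_width: 0.109
```

```bash
python3 - <<'E'
from h import *
stat();plan([(.5629,.171,.126,-39,1.5)],grip=0)
E
```

```text
t32.40 p [0.5657, 0.1723, 0.1362] J-38.85 tilt0.41 j [0.09, 0.54, 1.34, 0.01, 1.27, 0.77] F [-0.4, 0.1, -3.5] M [-0.06, 0.1, 0.03] g9.6mm
0 [[[-0.28, -0.13, 1.02], [-0.006, -0.004, 0.003], 0]]
```

>>> {"api": "apply_moves", "payload": {
  "increments": [
    [[-0.15,-0.1,0.5],[0,0,0],0],
    [[0,0,0.5],[0,0,0],0],
    [[0,0,0.4],[0,0,0],0],
    [[0,0,0.3],[0,0,0],0],
    [[0,0,0.2],[0,0,0],0]
  ]
}}

```text
time: 32.9
position: [0.5644, 0.1721, 0.1258]
tcp_rot: [-2.825, -1.366, -0.013]
ft_force: [-5.6, -0.6, 8.4]
gripper_width: 0.114
```

```bash
python3 - <<'E'
from h import *
stat()
E
```

```text
t32.90 p [0.5644, 0.1721, 0.1258] J-38.38 tilt0.53 j [0.09, 0.55, 1.36, 0.01, 1.23, 0.76] F [-5.6, -0.6, 8.4] M [-0.25, 1.11, -0.08] g10.1mm
```

>>> {"api": "apply_moves", "payload": {
  "increments": [
    [[0,0,0],[0,0,0],1.8],
    [[0,0,0],[0,0,0],1.8],
    [[0,0,-0.5],[0,0,0],1.8],
    [[0,0,-1.5],[0,0,0],1.8],
    [[0,0,-4],[0,0,0],3],
    [[0,0,-4.5],[0,0,0],3],
    [[0,0,-1],[0,0,0],3]
  ]
}}

```text
time: 33.6
position: [0.5636, 0.1711, 0.2434]
tcp_rot: [-2.821, -1.371, -0.009]
ft_force: [0.3, -0.2, 0.0]
gripper_width: 0.339
```

```bash
python3 - <<'E'
from h import *
stat();nets(["housing_4_tab","housing_1_tab","housing_3_tab"]);
for n in ("top","side"):
    f,im=avg(n,2)
    for i in (2,3):print(n,i+1,tabfit(f,im,*[(.48,-.197)]) if i==2 else tabfit(f,im,*HS[3]))
plan([(.4795,-.297,.21,-63)],grip=3)
E
```

```text
t33.60 p [0.5636, 0.1711, 0.2434] J-38.16 tilt0.44 j [0.09, 0.44, 1.18, 0.01, 1.51, 0.76] F [0.3, -0.2, 0.0] M [-0.03, 0.12, 0.06] g29.9mm
top housing_4_tab [([0.3169, -0.1848, 0.1078], 0.65), ([0.1962, -0.2952, 0.1091], 0.47)]
top housing_1_tab [([0.4817, -0.2982, 0.1201], 0.66)]
top housing_3_tab [([0.4868, -0.1989, 0.1193], 0.64)]
side housing_4_tab [([0.3139, -0.1782, 0.1053], 0.92), ([0.2003, -0.2986, 0.1077], 0.83)]
side housing_1_tab [([0.4777, -0.2964, 0.1187], 0.98)]
side housing_3_tab [([0.4857, -0.1956, 0.1203], 0.81)]Traceback (most recent call last):
  File "<stdin>", line 5, in <module>
TypeError: tabfit() missing 1 required positional argument: 'y'
```

```bash
python3 - <<'E'
from h import *
for n in ("top","side"):
    f,im=avg(n,2);print(n,tabfit(f,im,*HS[3])[:2],tabfit(f,im,.484,-.197)[:2])
plan([(.4797,-.297,.21,-63)],grip=3)
E
```

```text
top [(31.1329, 28.0, 0.4787, -0.299), (30.5211, 32.0, 0.479, -0.299)] [(24.9373, 32.0, 0.488, -0.2073), (24.9311, 172.0, 0.478, -0.182)]
side [(39.1136, 28.0, 0.4787, -0.2947), (38.5413, 32.0, 0.4787, -0.2947)] [(40.8829, 172.0, 0.4853, -0.1957), (40.5357, 168.0, 0.4853, -0.1953)]
0 [[[-3.81, 2.04, 0.24], [-0.001, -0.0, 0.039], 3], [[-3.72, 2.19, 0.24], [-0.001, -0.0, 0.039], 3], [[-3.64, 2.33, 0.24], [-0.001, -0.0, 0.039], 3], [[-3.54, 2.48, 0.24], [-0.001, -0.0, 0.039], 3], [[-3.44, 2.61, 0.24], [-0.001, -0.0, 0.039], 3], [[-3.34, 2.75, 0.24], [-0.001, -0.0, 0.039], 3], [[-3.22, 2.88, 0.25], [-0.001, -0.0, 0.039], 3], [[-3.11, 3.0, 0.25], [-0.001, -0.0, 0.039], 3]]
8 [[[-2.99, 3.12, 0.25], [-0.001, -0.0, 0.039], 3], [[-2.86, 3.23, 0.25], [-0.001, -0.0, 0.039], 3], [[-2.73, 3.34, 0.26], [-0.001, -0.0, 0.039], 3]]
```

>>> {"api": "apply_moves", "payload": {
  "increments": [
    [[-2.5,1.4,0],[0,0,0.039],3],
    [[-3.7,2.2,0.1],[0,0,0.039],3],
    [[-3.6,2.3,0.1],[0,0,0.039],3],
    [[-3.5,2.5,0.1],[0,0,0.039],3],
    [[-3.4,2.6,0.1],[0,0,0.039],3],
    [[-3.3,2.7,0.2],[0,0,0.039],3],
    [[-3.2,2.9,0.2],[0,0,0.039],3],
    [[-3.1,3.0,0.2],[0,0,0.039],3]
  ]
}}

```text
time: 35.1
position: [0.5046, -0.1602, 0.2264]
tcp_rot: [-3.0, -0.911, 0.0]
ft_force: [1.0, -0.1, -0.0]
gripper_width: 0.341
```

>>> {"api": "apply_moves", "payload": {
  "increments": [
    [[-3,3.1,0.2],[0,0,0.039],3],
    [[-2.2,2.6,0.3],[0,0,0.039],3],
    [[-1.4,1.6,1],[0,0,0.02],3],
    [[0,0,0],[0,0,0],3]
  ]
}}

```text
time: 35.5
position: [0.4846, -0.2659, 0.2101]
tcp_rot: [-3.046, -0.746, 0.001]
ft_force: [-0.3, 0.5, -0.3]
gripper_width: 0.34
```

```bash
python3 - <<'E'
from h import *
stat();plan([(.4797,-.297,.165,-63,1.5)],grip=3)
E
```

```text
t35.50 p [0.4846, -0.2659, 0.2101] J-62.49 tilt0.32 j [-0.72, 0.41, 1.34, 0.0, 1.4, 0.37] F [-0.3, 0.5, -0.3] M [-0.03, 0.16, -0.0] g29.9mm
0 [[[-0.47, 0.64, 1.12], [-0.001, -0.0, 0.002], 3], [[-0.47, 0.64, 1.12], [-0.001, -0.0, 0.002], 3], [[-0.47, 0.64, 1.12], [-0.001, -0.0, 0.002], 3], [[-0.46, 0.64, 1.13], [-0.001, -0.0, 0.002], 3]]
```

>>> {"api": "apply_moves", "payload": {
  "increments": [
    [[-0.45,0.65,1],[0,0,0.002],3],
    [[-0.45,0.65,1],[0,0,0.002],3],
    [[-0.45,0.65,1],[0,0,0.002],3],
    [[-0.45,0.6,1],[0,0,0.002],3],
    [[0,0,0],[0,0,0],3],
    [[0,0,0],[0,0,0],3]
  ]
}}

```text
time: 36.1
position: [0.4809, -0.2962, 0.1666]
tcp_rot: [-3.047, -0.739, 0.0]
ft_force: [-1.1, 0.3, -0.2]
gripper_width: 0.338
```

```bash
python3 - <<'E'
from h import *
stat();plan([(.4797,-.297,.111,-63,1.4)],grip=3)
E
```

```text
t36.10 p [0.4809, -0.2962, 0.1666] J-62.74 tilt0.37 j [-0.76, 0.47, 1.37, 0.0, 1.31, 0.33] F [-1.1, 0.3, -0.2] M [-0.04, 0.19, 0.03] g29.7mm
0 [[[-0.04, 0.01, 1.39], [-0.002, -0.0, 0.001], 3], [[-0.04, 0.01, 1.39], [-0.002, -0.0, 0.001], 3], [[-0.04, 0.01, 1.39], [-0.002, -0.0, 0.001], 3], [[-0.04, 0.01, 1.39], [-0.002, -0.0, 0.001], 3]]
```

>>> {"api": "apply_moves", "payload": {
  "increments": [
    [[-0.1,0,1.4],[0,0,0],3],
    [[-0.1,0,1.4],[0,0,0],3],
    [[-0.1,0,1.4],[0,0,0],3],
    [[0,0,0.9],[0,0,0],3],
    [[0,0,0.1],[0,0,0],3]
  ]
}}

```text
time: 36.6
position: [0.4796, -0.2966, 0.1152]
tcp_rot: [-3.05, -0.743, -0.004]
ft_force: [-0.0, -0.5, -0.5]
gripper_width: 0.341
```

>>> {"api": "apply_moves", "payload": {
  "increments": [
    [[0,0,0.1],[0,0,0],0],
    [[0,0,0.1],[0,0,0],0],
    [[0,0,0.1],[0,0,0],0],
    [[0,0,0.1],[0,0,0],0],
    [[0,0,0],[0,0,0],0]
  ],
  "squeeze": 25
}}

```text
time: 37.1
position: [0.4805, -0.2969, 0.114]
tcp_rot: [3.051, 0.745, 0.007]
ft_force: [0.0, 0.3, -3.1]
gripper_width: 0.109
```

>>> {"api": "apply_moves", "payload": {
  "increments": [
    [[0,0,-1],[0,0,0],0],
    [[0,0,-3],[0,0,0],0],
    [[0,0,-4],[0,0,0],0],
    [[0,0,-4.5],[0,0,0],0],
    [[0,0,-4.5],[0,0,0],0],
    [[0,0,-1],[0,0,0],0]
  ],
  "squeeze": 40
}}

```text
time: 37.7
position: [0.4785, -0.2958, 0.3007]
tcp_rot: [-3.047, -0.744, -0.002]
ft_force: [0.3, 0.0, -3.9]
gripper_width: 0.109
```

```bash
python3 - <<'E'
from h import *
stat();plan([(.568,.0669,.29,39)],grip=0)
E
```

```text
t37.70 p [0.4785, -0.2958, 0.3007] J-62.57 tilt0.30 j [-0.77, 0.37, 1.14, 0.0, 1.64, 0.33] F [0.3, 0.0, -3.9] M [-0.02, 0.07, -0.01] g9.6mm
0 [[[1.9, -2.16, 0.1], [-0.0, -0.0, -0.136], 0], [[2.17, -1.88, 0.1], [-0.0, -0.0, -0.136], 0], [[2.41, -1.57, 0.09], [-0.0, -0.0, -0.136], 0], [[2.6, -1.23, 0.09], [-0.0, -0.0, -0.136], 0], [[2.74, -0.86, 0.09], [-0.0, -0.0, -0.136], 0], [[2.83, -0.48, 0.09], [-0.0, -0.0, -0.136], 0], [[2.87, -0.09, 0.09], [-0.0, -0.0, -0.136], 0], [[2.86, 0.3, 0.09], [-0.0, -0.0, -0.136], 0]]
8 [[[2.79, 0.69, 0.09], [-0.0, -0.0, -0.136], 0], [[2.67, 1.06, 0.09], [-0.0, -0.0, -0.136], 0], [[2.5, 1.41, 0.08], [-0.0, -0.0, -0.136], 0], [[2.29, 1.74, 0.08], [-0.0, -0.0, -0.136], 0], [[2.03, 2.03, 0.08], [-0.0, -0.0, -0.136], 0]]
```

>>> {"api": "apply_moves", "payload": {
  "increments": [
    [[1.3,-1.4,0],[0,0,-0.13],0],
    [[2.2,-1.9,0],[0,0,-0.13],0],
    [[2.4,-1.6,0],[0,0,-0.13],0],
    [[2.6,-1.2,0],[0,0,-0.13],0],
    [[2.7,-0.9,0],[0,0,-0.13],0],
    [[2.8,-0.5,0],[0,0,-0.13],0],
    [[2.8,-0.1,0],[0,0,-0.13],0],
    [[2.8,0.3,0],[0,0,-0.13],0]
  ]
}}

```text
time: 38.5
position: [0.5322, -0.0787, 0.3077]
tcp_rot: [2.24, 2.2, 0.006]
ft_force: [-0.2, -0.4, -3.3]
gripper_width: 0.106
```

>>> {"api": "apply_moves", "payload": {
  "increments": [
    [[2.7,0.7,0],[0,0,-0.13],0],
    [[2.6,1,0],[0,0,-0.13],0],
    [[2.5,1.4,0],[0,0,-0.13],0],
    [[1.5,1.2,0],[0,0,-0.12],0],
    [[0.5,0.5,0],[0,0,-0.1],0],
    [[0,0,0],[0,0,0],0]
  ]
}}

```text
time: 39.1
position: [0.5606, 0.0368, 0.3104]
tcp_rot: [1.431, 2.795, 0.006]
ft_force: [-0.2, 1.3, -2.9]
gripper_width: 0.114
```

```bash
python3 - <<'E'
from h import *
stat();plan([(.568,.0669,.242,39,1.8)],grip=0)
E
```

```text
t39.10 p [0.5606, 0.0368, 0.3104] J35.79 tilt0.24 j [-0.15, 0.36, 1.12, 0.0, 1.66, -0.77] F [-0.2, 1.3, -2.9] M [-0.04, 0.04, -0.04] g10.0mm
0 [[[0.4, 0.47, 1.37], [0.001, -0.0, -0.011], 0], [[0.4, 0.47, 1.37], [0.001, -0.0, -0.011], 0], [[0.39, 0.48, 1.37], [0.001, -0.0, -0.011], 0], [[0.39, 0.48, 1.37], [0.001, -0.0, -0.011], 0], [[0.38, 0.49, 1.37], [0.001, -0.0, -0.011], 0]]
```

>>> {"api": "apply_moves", "payload": {
  "increments": [
    [[0.4,0.47,1.2],[0,0,-0.011],0],
    [[0.4,0.47,1.3],[0,0,-0.011],0],
    [[0.4,0.47,1.3],[0,0,-0.011],0],
    [[0.4,0.47,1.3],[0,0,-0.011],0],
    [[0.3,0.4,1.2],[0,0,-0.011],0],
    [[0,0,0],[0,0,0],0],
    [[0,0,0],[0,0,0],0]
  ]
}}

```text
time: 39.8
position: [0.5663, 0.0648, 0.2419]
tcp_rot: [-1.376, -2.822, -0.003]
ft_force: [0.3, 0.1, -2.7]
gripper_width: 0.111
```

```bash
python3 - <<'E'
from h import *
stat();plan([(.568,.0669,.175,39,1.1)],grip=0)
E
```

```text
t39.80 p [0.5663, 0.0648, 0.2419] J38.01 tilt0.15 j [-0.09, 0.41, 1.23, 0.0, 1.49, -0.76] F [0.3, 0.1, -2.7] M [-0.04, -0.0, -0.02] g9.7mm
0 [[[0.01, 0.04, 0.96], [0.0, -0.0, -0.002], 0], [[0.01, 0.04, 0.96], [0.0, -0.0, -0.002], 0], [[0.01, 0.04, 0.96], [0.0, -0.0, -0.002], 0], [[0.01, 0.04, 0.96], [0.0, -0.0, -0.002], 0], [[0.01, 0.04, 0.96], [0.0, -0.0, -0.002], 0], [[0.01, 0.04, 0.96], [0.0, -0.0, -0.002], 0], [[0.01, 0.04, 0.96], [0.0, -0.0, -0.002], 0]]
```

>>> {"api": "apply_moves", "payload": {
  "increments": [
    [[0.07,0.25,0],[0,0,-0.017],0],
    [[0,0.05,1],[0,0,0],0],
    [[0,0,1],[0,0,0],0],
    [[0,0,1],[0,0,0],0],
    [[0,0,1],[0,0,0],0],
    [[0,0,1],[0,0,0],0],
    [[0,0,0.7],[0,0,0],0],
    [[0,0,0],[0,0,0],0]
  ]
}}

```text
time: 40.6
position: [0.5682, 0.0664, 0.1802]
tcp_rot: [-1.355, -2.833, -0.003]
ft_force: [-0.5, -0.5, -2.7]
gripper_width: 0.109
```

```bash
python3 - <<'E'
from h import *
stat();plan([(.568,.0669,.155,39,.7)],grip=0)
E
```

```text
t40.60 p [0.5682, 0.0664, 0.1802] J38.86 tilt0.14 j [-0.09, 0.47, 1.33, 0.0, 1.34, -0.77] F [-0.5, -0.5, -2.7] M [-0.04, 0.03, 0.01] g9.6mm
0 [[[0.01, 0.0, 0.63], [0.0, -0.001, -0.001], 0], [[0.01, 0.0, 0.63], [0.0, -0.001, -0.001], 0], [[0.01, 0.0, 0.63], [0.0, -0.001, -0.001], 0], [[0.01, 0.0, 0.63], [0.0, -0.001, -0.001], 0]]
```

>>> {"api": "apply_moves", "payload": {
  "increments": [
    [[0,0,0.6],[0,0,0],0],
    [[0,0,0.6],[0,0,0],0],
    [[0,0,0.6],[0,0,0],0],
    [[0,0,0.6],[0,0,0],0],
    [[0,0,0.4],[0,0,0],0]
  ]
}}

```text
time: 41.1
position: [0.5689, 0.0665, 0.151]
tcp_rot: [1.355, 2.833, 0.005]
ft_force: [-0.1, 0.1, -3.0]
gripper_width: 0.11
```

>>> {"api": "apply_moves", "payload": {
  "increments": [
    [[0,0,0.6],[0,0,0],0],
    [[0,0,0.5],[0,0,0],0],
    [[0,0,0.4],[0,0,0],0],
    [[0,0,0.3],[0,0,0],0],
    [[0,0,0.2],[0,0,0],0]
  ]
}}

```text
time: 41.6
position: [0.5694, 0.0665, 0.1406]
tcp_rot: [1.35, 2.825, 0.007]
ft_force: [-5.4, -2.4, 6.7]
gripper_width: 0.115
```

```bash
python3 - <<'E'
from h import *
stat()
E
```

```text
t41.60 p [0.5694, 0.0665, 0.1406] J38.94 tilt0.66 j [-0.09, 0.5, 1.39, 0.0, 1.23, -0.77] F [-5.4, -2.4, 6.7] M [-0.29, 1.16, 0.01] g10.1mm
```

On the run (0.1406, as predicted). Turn.

>>> {"api": "apply_moves", "payload": {
  "increments": [
    [[0.1,-0.05,-0.4],[0.005,0.008,0],0],
    [[0,0,0],[0,0,0.14],0],
    [[0,0,0],[0,0,0.14],0],
    [[0,0,0],[0,0,0.14],0],
    [[0,0,0],[0,0,0.14],0],
    [[0,0,0],[0,0,0.135],0]
  ]
}}

```text
time: 42.2
position: [0.5687, 0.0671, 0.1449]
tcp_rot: [-2.265, -2.175, -0.007]
ft_force: [-0.2, 0.2, -2.4]
gripper_width: 0.112
```

>>> {"api": "apply_moves", "payload": {
  "increments": [
    [[0,0,0],[0,0,0.135],0],
    [[0,0,0],[0,0,0.135],0],
    [[0,0,0],[0,0,0.135],0],
    [[0,0,0],[0,0,0.135],0],
    [[0,0,0],[0,0,0.07],0],
    [[0,0,0],[0,0,0],0]
  ]
}}

```text
time: 42.8
position: [0.5692, 0.0673, 0.1433]
tcp_rot: [-2.831, -1.352, -0.004]
ft_force: [-1.2, 0.2, -3.3]
gripper_width: 0.11
```

```bash
python3 - <<'E'
from h import *
stat();plan([(.568,.0669,.133,-39,1.5)],grip=0)
E
```

```text
t42.80 p [0.5692, 0.0673, 0.1433] J-38.95 tilt0.29 j [-0.09, 0.5, 1.38, 0.01, 1.25, 0.59] F [-1.2, 0.2, -3.3] M [-0.05, 0.14, -0.01] g9.6mm
0 [[[-0.11, -0.06, 1.03], [-0.003, -0.004, 0.001], 0]]
```

>>> {"api": "apply_moves", "payload": {
  "increments": [
    [[-0.1,-0.05,0.5],[0,0,0],0],
    [[0,0,0.5],[0,0,0],0],
    [[0,0,0.4],[0,0,0],0],
    [[0,0,0.3],[0,0,0],0],
    [[0,0,0.2],[0,0,0],0]
  ]
}}

```text
time: 43.3
position: [0.5686, 0.0669, 0.1325]
tcp_rot: [-2.83, -1.364, -0.014]
ft_force: [-6.3, 1.2, 9.0]
gripper_width: 0.111
```

```bash
python3 - <<'E'
from h import *
stat()
E
```

```text
t43.30 p [0.5686, 0.0669, 0.1325] J-38.51 tilt0.51 j [-0.09, 0.51, 1.4, 0.0, 1.22, 0.58] F [-6.3, 1.2, 9.0] M [0.15, 1.31, -0.15] g9.8mm
```

>>> {"api": "apply_moves", "payload": {
  "increments": [
    [[0,0,0],[0,0,0],1.8],
    [[0,0,0],[0,0,0],1.8],
    [[0,0,-0.5],[0,0,0],1.8],
    [[0,0,-1.5],[0,0,0],1.8],
    [[0,0,-4],[0,0,0],3],
    [[0,0,-4.5],[0,0,0],3],
    [[0,0,-1],[0,0,0],3]
  ]
}}

```text
time: 44.0
position: [0.5676, 0.0663, 0.2503]
tcp_rot: [-2.825, -1.369, -0.01]
ft_force: [-0.1, 0.4, 0.2]
gripper_width: 0.342
```

```bash
python3 - <<'E'
from h import *
stat();nets(["housing_1_tab","housing_3_tab"])
f,im=avg("top",2);a=rect(f,im,.48,.66,-.10,.34,.15,1.8)
x,y=.485,-.197;b=cv2.resize(cv2.convertScaleAbs(rect(f,im,x-.05,x+.05,y-.05,y+.05,.14,3),alpha=1.4),(270,270))
g,jm=avg("side",2);c=cv2.resize(cv2.convertScaleAbs(rect(g,jm,x-.05,x+.05,y-.05,y+.05,.14,3),alpha=1.4),(270,270))
print(tabfit(g,jm,.485,-.196)[:2])
r=np.hstack([b,c]);r=np.pad(r,((0,0),(0,a.shape[1]-540),(0,0)));cv2.imwrite("pics/c3.png",np.vstack([a,r]))
plan([(.486,-.1965,.21,84)],grip=3)
E
```

```text
t44.00 p [0.5676, 0.0663, 0.2503] J-38.29 tilt0.38 j [-0.09, 0.41, 1.22, 0.0, 1.51, 0.57] F [-0.1, 0.4, 0.2] M [-0.06, 0.12, -0.05] g30.1mm
top housing_1_tab []
top housing_3_tab [([0.4857, -0.1981, 0.1193], 0.52)]
side housing_1_tab []
side housing_3_tab [([0.4866, -0.1971, 0.1188], 0.68)]
[(40.7078, 172.0, 0.4853, -0.1957), (40.1185, 168.0, 0.4853, -0.1953)]
0 [[[-1.6, 0.63, 0.21], [-0.0, -0.0, -0.133], 3], [[-1.67, 0.41, 0.21], [-0.0, -0.0, -0.133], 3], [[-1.71, 0.18, 0.21], [-0.0, -0.0, -0.133], 3], [[-1.72, -0.05, 0.21], [-0.0, -0.0, -0.133], 3], [[-1.7, -0.27, 0.21], [-0.0, -0.0, -0.133], 3], [[-1.64, -0.5, 0.22], [-0.0, -0.0, -0.133], 3], [[-1.56, -0.71, 0.22], [-0.0, -0.0, -0.133], 3], [[-1.45, -0.91, 0.22], [-0.0, -0.0, -0.133], 3]]
8 [[[-1.32, -1.1, 0.22], [-0.0, -0.0, -0.133], 3], [[-1.16, -1.26, 0.22], [-0.0, -0.0, -0.133], 3], [[-0.98, -1.41, 0.22], [-0.0, -0.0, -0.133], 3], [[-0.79, -1.53, 0.22], [-0.0, -0.0, -0.133], 3], [[-0.58, -1.62, 0.22], [-0.0, -0.0, -0.133], 3], [[-0.36, -1.68, 0.22], [-0.0, -0.0, -0.133], 3], [[-0.13, -1.71, 0.22], [-0.0, -0.0, -0.133], 3], [[0.1, -1.71, 0.22], [-0.0, -0.0, -0.133], 3]]
```

View pics/c3.png

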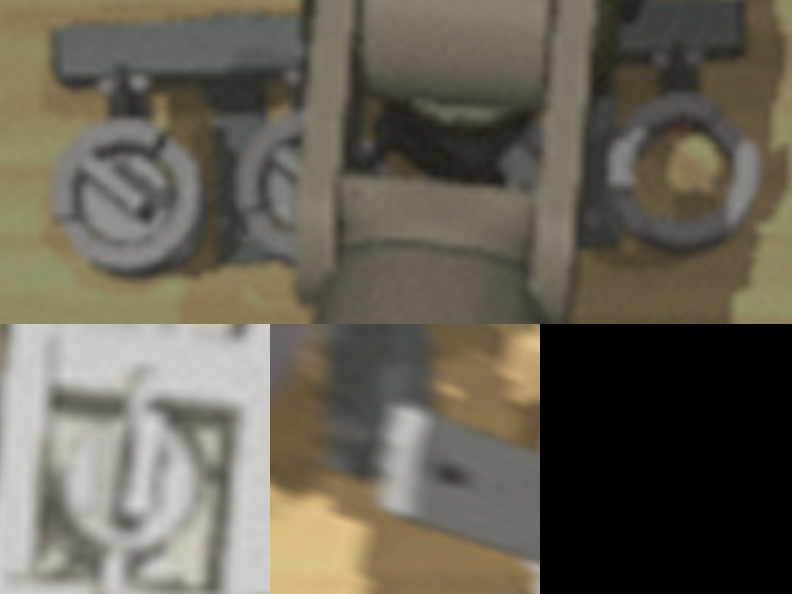

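The leftmost housing sits locked, with its tab running from (90,165) to (150,215). Housing 3's tab runs from (412,405) to (398,515) in the side tile, heading −7°, so I grip at J = 83°.

>>> {"api": "apply_moves", "payload": {
  "increments": [
    [[-1.2,0.5,0],[0,0,-0.13],3],
    [[-1.6,0.4,0.1],[0,0,-0.13],3],
    [[-1.7,0.2,0.2],[0,0,-0.13],3],
    [[-1.7,0,0.2],[0,0,-0.13],3],
    [[-1.7,-0.3,0.2],[0,0,-0.13],3],
    [[-1.6,-0.5,0.2],[0,0,-0.13],3],
    [[-1.5,-0.7,0.2],[0,0,-0.13],3],
    [[-1.4,-0.9,0.2],[0,0,-0.13],3]
  ]
}}

```text
time: 45.3
position: [0.5273, -0.0615, 0.228]
tcp_rot: [-1.71, -2.623, -0.002]
ft_force: [0.8, -0.5, -0.3]
gripper_width: 0.339
```

>>> {"api": "apply_moves", "payload": {
  "increments": [
    [[-1.3,-1.1,0.2],[0,0,-0.13],3],
    [[-1.1,-1.2,0.2],[0,0,-0.13],3],
    [[-1.0,-1.4,0.2],[0,0,-0.13],3],
    [[-0.8,-1.5,0.2],[0,0,-0.13],3],
    [[-0.6,-1.6,0.2],[0,0,-0.13],3],
    [[-0.3,-1.5,0.2],[0,0,-0.13],3],
    [[-0.1,-1.2,0.2],[0,0,-0.08],3],
    [[0,0,0],[0,0,0],3]
  ]
}}

```text
time: 46.1
position: [0.4949, -0.1751, 0.2102]
tcp_rot: [-0.403, -3.103, -0.01]
ft_force: [1.3, 0.3, -0.5]
gripper_width: 0.336
```

```bash
python3 - <<'E'
from h import *
stat();plan([(.4858,-.197,.165,83,1.5)],grip=3)
E
```

```text
t46.10 p [0.4949, -0.1751, 0.2102] J75.19 tilt0.82 j [-0.57, 0.37, 1.41, 0.0, 1.38, -1.88] F [1.3, 0.3, -0.5] M [-0.02, 0.02, -0.01] g29.6mm
0 [[[0.06, -0.59, 1.13], [0.001, -0.003, -0.034], 3], [[0.09, -0.59, 1.13], [0.001, -0.003, -0.034], 3], [[0.11, -0.58, 1.13], [0.001, -0.003, -0.034], 3], [[0.13, -0.58, 1.13], [0.001, -0.003, -0.034], 3]]
```

>>> {"api": "apply_moves", "payload": {
  "increments": [
    [[0.06,-0.6,1],[0,-0.003,-0.034],3],
    [[0.1,-0.6,1],[0,-0.003,-0.034],3],
    [[0.1,-0.6,1],[0,-0.003,-0.034],3],
    [[0.1,-0.5,1],[0,-0.003,-0.034],3],
    [[0,0,0],[0,0,0],3],
    [[0,0,0],[0,0,0],3]
  ]
}}

```text
time: 46.7
position: [0.4869, -0.1943, 0.1688]
tcp_rot: [0.206, 3.134, 0.011]
ft_force: [0.5, 0.3, -0.0]
gripper_width: 0.34
```

```bash
python3 - <<'E'
from h import *
stat();plan([(.4858,-.197,.112,83,1.4)],grip=3)
E
```

```text
t46.70 p [0.4869, -0.1943, 0.1688] J82.50 tilt0.41 j [-0.61, 0.4, 1.48, 0.01, 1.26, -2.05] F [0.5, 0.3, -0.0] M [0.05, 0.02, 0.02] g29.9mm
0 [[[0.02, -0.07, 1.14], [0.001, -0.0, -0.002], 3], [[0.02, -0.06, 1.14], [0.001, -0.0, -0.002], 3], [[0.02, -0.06, 1.14], [0.001, -0.0, -0.002], 3], [[0.02, -0.06, 1.14], [0.001, -0.0, -0.002], 3], [[0.02, -0.06, 1.14], [0.001, -0.0, -0.002], 3]]
```

>>> {"api": "apply_moves", "payload": {
  "increments": [
    [[0.1,-0.1,1.5],[0,0,0],3],
    [[0.1,-0.1,1.5],[0,0,0],3],
    [[0.1,-0.05,1.5],[0,0,0],3],
    [[0,0,0.9],[0,0,0],3],
    [[0,0,0.1],[0,0,0],3]
  ]
}}

```text
time: 47.2
position: [0.4861, -0.1946, 0.1153]
tcp_rot: [0.215, 3.129, 0.007]
ft_force: [0.3, -0.3, 0.5]
gripper_width: 0.341
```

>>> {"api": "apply_moves", "payload": {
  "increments": [
    [[0,0,0.1],[0,0,0],0],
    [[0,0,0.1],[0,0,0],0],
    [[0,0,0.1],[0,0,0],0],
    [[0,0,0.1],[0,0,0],0],
    [[0,0,0],[0,0,0],0]
  ],
  "squeeze": 25
}}

```text
time: 47.7
position: [0.4874, -0.1952, 0.1138]
tcp_rot: [0.216, 3.125, 0.002]
ft_force: [-0.2, -0.1, -1.4]
gripper_width: 0.114
```

>>> {"api": "apply_moves", "payload": {
  "increments": [
    [[0,0,-1],[0,0,0],0],
    [[0,0,-3],[0,0,0],0],
    [[0,0,-4],[0,0,0],0],
    [[0,0,-4.5],[0,0,0],0],
    [[0,0,-4.5],[0,0,0],0],
    [[0,0,-1],[0,0,0],0]
  ],
  "squeeze": 40
}}

```text
time: 48.3
position: [0.4841, -0.1941, 0.3011]
tcp_rot: [0.217, 3.131, 0.009]
ft_force: [0.3, 0.9, -2.5]
gripper_width: 0.111
```

```bash
python3 - <<'E'
from h import *
stat();plan([(.5724,-.0381,.29,39)],grip=0)
E
```

```text
t48.30 p [0.4841, -0.1941, 0.3011] J82.08 tilt0.40 j [-0.61, 0.29, 1.25, 0.01, 1.6, -2.04] F [0.3, 0.9, -2.5] M [-0.03, 0.04, 0.01] g9.7mm
0 [[[-1.1, 2.78, 0.21], [0.001, 0.0, 0.125], 0], [[-0.74, 2.89, 0.2], [0.001, 0.0, 0.125], 0], [[-0.38, 2.96, 0.2], [0.001, 0.0, 0.125], 0], [[-0.0, 2.99, 0.2], [0.001, 0.0, 0.125], 0], [[0.37, 2.96, 0.19], [0.001, 0.0, 0.125], 0], [[0.74, 2.89, 0.19], [0.001, 0.0, 0.125], 0]]
```

>>> {"api": "apply_moves", "payload": {
  "increments": [
    [[-0.7,1.9,0],[0,0,0.12],0],
    [[-0.7,2.8,0],[0,0,0.12],0],
    [[-0.4,2.9,0],[0,0,0.12],0],
    [[0,2.9,0],[0,0,0.12],0],
    [[0.4,2.9,0],[0,0,0.12],0],
    [[0.5,2.0,0.2],[0,0,0.1],0],
    [[0.3,0.8,0.5],[0,0,0],0],
    [[0,0,0],[0,0,0],0]
  ]
}}

```text
time: 49.1
position: [0.5658, -0.0434, 0.3018]
tcp_rot: [1.314, 2.846, 0.01]
ft_force: [0.4, -0.0, -1.7]
gripper_width: 0.108
```

```bash
python3 - <<'E'
from h import *
stat();plan([(.573,-.0389,.242,39,1.8)],grip=0)
E
```

```text
t49.10 p [0.5658, -0.0434, 0.3018] J40.43 tilt0.53 j [-0.29, 0.37, 1.13, 0.01, 1.63, -0.99] F [0.4, -0.0, -1.7] M [-0.04, 0.01, 0.02] g9.5mm
0 [[[-0.03, 0.2, 1.5], [0.002, 0.001, 0.006], 0], [[-0.03, 0.2, 1.5], [0.002, 0.001, 0.006], 0], [[-0.03, 0.2, 1.5], [0.002, 0.001, 0.006], 0], [[-0.03, 0.21, 1.49], [0.002, 0.001, 0.006], 0]]
```

>>> {"api": "apply_moves", "payload": {
  "increments": [
    [[-0.05,0.2,1.3],[0.002,0.001,0.006],0],
    [[-0.05,0.2,1.3],[0.002,0.001,0.006],0],
    [[0,0.2,1.3],[0.002,0.001,0.006],0],
    [[0,0.2,1.3],[0.002,0.001,0.006],0],
    [[0,0,0],[0,0,0],0],
    [[0,0,0],[0,0,0],0]
  ]
}}

```text
time: 49.7
position: [0.571, -0.0429, 0.2439]
tcp_rot: [-1.349, -2.831, 0.002]
ft_force: [0.2, 0.0, -2.7]
gripper_width: 0.111
```

```bash
python3 - <<'E'
from h import *
stat();plan([(.573,-.0389,.175,39,1.1)],grip=0)
E
```

```text
t49.70 p [0.571, -0.0429, 0.2439] J39.04 tilt0.32 j [-0.28, 0.42, 1.22, -0.0, 1.51, -0.96] F [0.2, 0.0, -2.7] M [-0.01, 0.01, -0.0] g9.8mm
0 [[[0.02, 0.06, 0.98], [-0.0, -0.001, 0.0], 0], [[0.02, 0.06, 0.98], [-0.0, -0.001, 0.0], 0], [[0.02, 0.06, 0.98], [-0.0, -0.001, 0.0], 0], [[0.02, 0.06, 0.98], [-0.0, -0.001, 0.0], 0], [[0.02, 0.06, 0.98], [-0.0, -0.001, 0.0], 0], [[0.02, 0.06, 0.98], [-0.0, -0.001, 0.0], 0], [[0.03, 0.06, 0.98], [-0.0, -0.001, 0.0], 0]]
```

>>> {"api": "apply_moves", "payload": {
  "increments": [
    [[0.15,0.4,0],[0,0,0],0],
    [[0,0.1,1],[0,0,0],0],
    [[0,0,1],[0,0,0],0],
    [[0,0,1],[0,0,0],0],
    [[0,0,1],[0,0,0],0],
    [[0,0,1],[0,0,0],0],
    [[0,0,0.8],[0,0,0],0],
    [[0,0,0],[0,0,0],0]
  ]
}}

```text
time: 50.5
position: [0.5736, -0.0388, 0.181]
tcp_rot: [-1.35, -2.831, 0.002]
ft_force: [-0.5, -0.4, -1.5]
gripper_width: 0.105
```

```bash
python3 - <<'E'
from h import *
stat();plan([(.573,-.0389,.155,39,.7)],grip=0)
E
```

```text
t50.50 p [0.5736, -0.0388, 0.181] J39.03 tilt0.30 j [-0.27, 0.47, 1.32, -0.0, 1.36, -0.95] F [-0.5, -0.4, -1.5] M [-0.05, 0.02, 0.02] g9.3mm
0 [[[0.0, -0.01, 0.65], [-0.001, -0.001, 0.0], 0], [[0.01, -0.01, 0.65], [-0.001, -0.001, 0.0], 0], [[0.01, -0.01, 0.65], [-0.001, -0.001, 0.0], 0], [[0.01, -0.01, 0.65], [-0.001, -0.001, 0.0], 0]]
```

>>> {"api": "apply_moves", "payload": {
  "increments": [
    [[0,-0.03,0.6],[0,0,0],0],
    [[0,0,0.6],[0,0,0],0],
    [[0,0,0.6],[0,0,0],0],
    [[0,0,0.6],[0,0,0],0],
    [[0,0,0.4],[0,0,0],0]
  ]
}}

```text
time: 51.0
position: [0.5738, -0.0392, 0.1518]
tcp_rot: [-1.351, -2.834, 0.001]
ft_force: [-0.1, -0.4, -2.5]
gripper_width: 0.112
```

>>> {"api": "apply_moves", "payload": {
  "increments": [
    [[0,0,0.6],[0,0,0],0],
    [[0,0,0.5],[0,0,0],0],
    [[0,0,0.4],[0,0,0],0],
    [[0,0,0.3],[0,0,0],0],
    [[0,0,0.2],[0,0,0],0]
  ]
}}

```text
time: 51.5
position: [0.5739, -0.0388, 0.1405]
tcp_rot: [1.346, 2.832, -0.001]
ft_force: [-4.9, -0.9, 6.8]
gripper_width: 0.112
```

```bash
python3 - <<'E'
from h import *
stat()
E
```

```text
t51.50 p [0.5739, -0.0388, 0.1405] J39.14 tilt0.36 j [-0.27, 0.51, 1.38, -0.0, 1.24, -0.95] F [-4.9, -0.9, 6.8] M [-0.17, 0.94, 0.01] g9.8mm
```

>>> {"api": "apply_moves", "payload": {
  "increments": [
    [[0.1,-0.05,-0.4],[0.002,0.005,0],0],
    [[0,0,0],[0,0,0.14],0],
    [[0,0,0],[0,0,0.14],0],
    [[0,0,0],[0,0,0.14],0],
    [[0,0,0],[0,0,0.14],0],
    [[0,0,0],[0,0,0.135],0]
  ]
}}

```text
time: 52.1
position: [0.5731, -0.0382, 0.1448]
tcp_rot: [2.262, 2.179, 0.001]
ft_force: [-0.1, 0.7, -1.8]
gripper_width: 0.109
```

>>> {"api": "apply_moves", "payload": {
  "increments": [
    [[0,0,0],[0,0,0.135],0],
    [[0,0,0],[0,0,0.135],0],
    [[0,0,0],[0,0,0.135],0],
    [[0,0,0],[0,0,0.135],0],
    [[0,0,0],[0,0,0.07],0],
    [[0,0,0],[0,0,0],0]
  ]
}}

```text
time: 52.7
position: [0.5732, -0.0381, 0.1434]
tcp_rot: [-2.831, -1.358, 0.0]
ft_force: [-0.3, -0.7, -1.9]
gripper_width: 0.11
```

```bash
python3 - <<'E'
from h import *
stat();plan([(.5718,-.0389,.133,-39,1.5)],grip=0)
E
```

```text
t52.70 p [0.5732, -0.0381, 0.1434] J-38.75 tilt0.10 j [-0.27, 0.51, 1.38, 0.0, 1.26, 0.4] F [-0.3, -0.7, -1.9] M [-0.04, 0.21, -0.03] g9.7mm
0 [[[-0.15, -0.06, 1.04], [-0.002, -0.001, 0.004], 0]]
```

>>> {"api": "apply_moves", "payload": {
  "increments": [
    [[-0.1,-0.05,0.5],[0,0,0],0],
    [[0,0,0.5],[0,0,0],0],
    [[0,0,0.4],[0,0,0],0],
    [[0,0,0.3],[0,0,0],0],
    [[0,0,0.2],[0,0,0],0]
  ]
}}

```text
time: 53.2
position: [0.5729, -0.0386, 0.1324]
tcp_rot: [2.824, 1.368, 0.009]
ft_force: [-6.4, 1.6, 12.0]
gripper_width: 0.111
```

```bash
python3 - <<'E'
from h import *
stat()
E
```

```text
t53.20 p [0.5729, -0.0386, 0.1324] J-38.30 tilt0.41 j [-0.27, 0.52, 1.4, 0.0, 1.22, 0.39] F [-6.4, 1.6, 12.0] M [0.27, 1.53, -0.12] g9.8mm
```

>>> {"api": "apply_moves", "payload": {
  "increments": [
    [[0,0,0],[0,0,0],1.8],
    [[0,0,0],[0,0,0],1.8],
    [[0,0,-0.5],[0,0,0],1.8],
    [[0,0,-1.5],[0,0,0],1.8],
    [[0,0,-4],[0,0,0],3],
    [[0,0,-4.5],[0,0,0],3],
    [[0,0,-2],[0,0,0],3]
  ]
}}

```text
time: 53.9
position: [0.5715, -0.0384, 0.2588]
tcp_rot: [-2.824, -1.375, -0.002]
ft_force: [-0.3, -0.6, -0.4]
gripper_width: 0.341
```

>>> {"api": "apply_moves", "payload": {
  "increments": [
    [[-2,-3,-1],[0,0,0],3],
    [[-2.4,-3.2,-1],[0,0,0],3],
    [[-2.4,-3.2,0],[0,0,0],3],
    [[-2.4,-3.2,0],[0,0,0],3],
    [[-2.4,-3.2,0],[0,0,0],3],
    [[0,0,0],[0,0,0],3]
  ]
}}

```text
time: 54.5
position: [0.3704, -0.0323, 0.2809]
tcp_rot: [2.818, 1.377, 0.011]
ft_force: [-0.5, -1.0, 0.1]
gripper_width: 0.341
```

```bash
python3 - <<'E'
from h import *
stat()
f,im=avg("top",3);g,jm=avg("side",2)
a=rect(f,im,.48,.66,-.10,.34,.15,1.8)
uv=proj(g,[[.56,.12,.1]])[0].astype(int);b=jm[uv[1]-60:uv[1]+75,uv[0]-150:uv[0]+150]
b=cv2.resize(b,(594,267),interpolation=cv2.INTER_CUBIC);b=np.pad(b,((0,0),(0,a.shape[1]-594),(0,0)))
cv2.imwrite("pics/end.png",np.vstack([a,b]));cv2.imwrite("pics/full.png",im)
k=.032
for i in range(4):
    c=(.5724-.00442*i,-.0381+.105*i);print(i,tabfit(f,im,*c,z=.159)[:2],tabfit(g,jm,*c,z=.159)[:2])
print([(np.round(d["at"],3).tolist(),round(d["confidence"],2)) for d in ctrl.spot_point("housing_1_tab",g)])
E
```

```text
t54.50 p [0.3704, -0.0323, 0.2809] J-37.92 tilt0.52 j [-0.41, 0.02, 1.65, 0.0, 1.47, 0.25] F [-0.5, -1.0, 0.1] M [-0.01, 0.08, -0.01] g30.0mm
0 [(33.2503, 52.0, 0.5724, -0.0381), (32.7176, 48.0, 0.5727, -0.0378)] [(53.1818, 52.0, 0.5751, -0.0328), (52.4655, 48.0, 0.5747, -0.0331)]
1 [(34.6005, 52.0, 0.5676, 0.0659), (34.2587, 48.0, 0.5676, 0.0659)] [(52.4278, 52.0, 0.5703, 0.0719), (51.4137, 48.0, 0.57, 0.0716)]
2 [(33.5597, 52.0, 0.5632, 0.1702), (33.414, 48.0, 0.5632, 0.1699)] [(52.9799, 52.0, 0.5652, 0.1759), (52.6774, 56.0, 0.5656, 0.1762)]
3 [(30.9268, 52.0, 0.5581, 0.2762), (30.8675, 48.0, 0.5581, 0.2762)] [(25.159, 72.0, 0.5708, 0.2622), (25.0304, 68.0, 0.5708, 0.2622)]
[([0.568, 0.121, -0.002], 0.7), ([0.565, 0.068, 0.134], 0.62), ([0.564, 0.17, 0.144], 0.44)]
```

View pics/end.png

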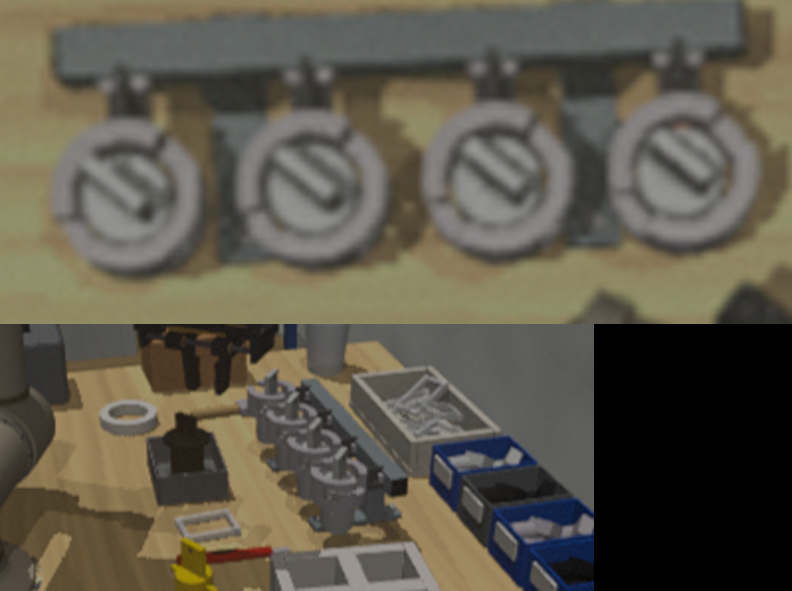

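View pics/full.png

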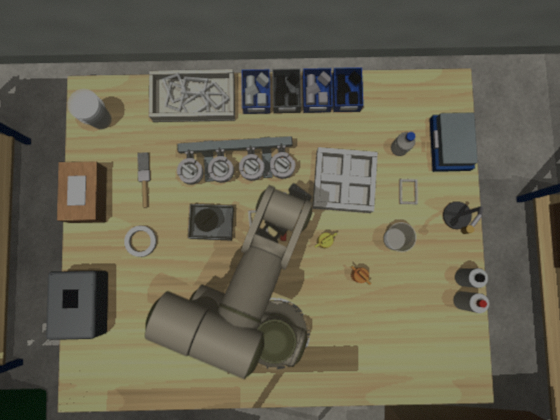

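All four tabs lie at about 52° and lock height; expected is 51°, and the play is 8°. In the end crop they are at (118,188), (308,180), (495,172) and (682,165). The plug stands in the box, the tray is empty and the other things are undisturbed. Handing in.

```bash
python3 -c "
from bench import ctrl
print(ctrl.finish_job())"
```

```text
the job is handed in; nothing more can be done
None
```

I freed the plug and stood it in the grey box, and all four housings from the tray now hang locked in their own collars. I handed the job in at about 55 s of the 208 s allowed; no verdict was reported.

- **Plug:** I worked it loose by twisting about 30° each way while pulling. In the last pictures it stands upright in the box.
- **Housings:** Each was lowered through the entry slots, turned 78° clockwise and dropped into the notches. At release each sat within 0.5 mm of the expected lock height. Contact forces in the readings stayed below about 13 N.
- **Knock:** Housing 3 was knocked aside in its well early on, so I measured it again before gripping it.
- **Last checks:** The top camera shows all four tabs at about 52°, where 51° is expected and the notch allows 8° either way, with centres within about 2 mm of the collar axes. The tray is empty. The look-alikes and the other things I could see are where they were; the arm hid the knife and one frame from the top camera, though the side camera showed both. The gripper is clear of everything.
- **Disagreements:** The two cameras differ by about 3 to 6 mm in y, mostly calibration. The side-camera fit failed on the farthest housing, giving 72° at a position about 19 mm off. The top camera and the height reading at release both show that one seated.

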